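Fetch the memory stick from the blocked desk drawer for the post

TASK

The memory stick has to go in the post, but it is in the little wooden drawer box and the stapler, the computer mouse and the glass jar stand in the way of the drawer. First set all three upright aside on the free worktop to the left of the box, out of the drawer's path; then pull the drawer well open, take out the memory stick and lay it flat inside the open cardboard mailer, leaving the mailer where it is. Push the drawer fully shut and put the stapler, the mouse and the jar each back exactly where it stood, its length lined up as before; the eraser stays in the drawer, and the coffee cup must not be knocked.

Things in the scene. Friction and masses are not known exactly. Their poses are not given: they have to be found in the camera images.
- drawer_box: fixed low box of light wood, 180 deep (x) x 260 wide (y) x 66 mm high, clear top, one drawer; origin under its centre; x points to its back, y to its left seen from the robot; drawer face at x = -90, slides out toward -x, sweeping y = -125 to 125 mm. Drawer floor 12 mm above the worktop, walls 46 mm, front 58 mm high; a 4 mm wall at y = 0 splits it in halves, each 117 x 149 mm inside
- drawer (a joint): how far the drawer is pulled out, m: 0 shut, 0.115 against its stop; slides with about 1.2 N of friction and stays where it is left
- knob (a point): middle of the head of the steel knob on the drawer's front; the head is a cylinder 18 mm thick and 22 mm long along the box's x axis, centred 25 mm in front of the drawer's face, 36 mm above the worktop; moves with the drawer
- stapler: teal and black stapler, 36 wide (x) x 138 long (y) x 40 mm high; base plate 36 mm wide and 7 mm thick, above it the arm, 24 mm wide from 23 to 40 mm height; origin under its centre; stands in front of the drawer, its length (y) roughly along the box's x axis. About 0.24 kg
- mouse: black computer mouse without a cable, 108 long (x) x 60 wide (y) x 36 mm high, rounded; 60 mm wide only from 4 to 12 mm height and narrower above, so grip it low; origin under its centre; lies in front of the drawer, its length (x) roughly along the box's x axis. About 0.09 kg
- jar: small closed glass jar with a steel screw lid, round, 56 mm high; body 54 mm thick up to 22 mm height, then a shoulder, lid 48 mm thick from 40 to 56 mm height; origin under its centre; stands in front of the drawer. About 0.12 kg
- memory_stick: teal memory stick with a metal plug, 18 wide (x) x 53 long (y) x 9 mm thick, lying flat in one half of the drawer, seen through the clear top (a like one among the pens at the far right is not meant); origin under its centre; plug (12 mm wide) is the last 13 mm toward -y, the 18 mm wide body runs from y = -14 to +27 mm
- eraser: blue and white eraser, 22 (x) x 46 (y) x 13 mm, lying flat in the other half of the drawer; origin under its centre; stays there
- mailer: loose open cardboard mailing box, tray 100 (x) x 140 (y) x 26 mm high, walls and floor 3 mm thick, its lid folded back and down behind it (beyond +x, to 160 mm from the origin, no higher than 35 mm); origin under the centre of the tray; on the worktop left of the drawer box. About 0.12 kg
- cup: white cup of coffee, 86 x 111 x 56 mm, standing on a saucer of 146 mm left of the drawer box; origin under its middle; a bystander. Between box, cup and mailer the worktop is always free at the start from x = 0.42 to 0.56 m, y = 0.04 to 0.28 m
Things that resemble listed ones, but are neither listed nor needed, are in the scene too. What is shaped like the jar but orange is not meant.

How it is judged:
On the way, in this order (a step that is already met when the one before it is completed fails the run):
1. stapler, mouse and jar all stand upright on the worktop left of the box, out of the drawer's path, with the drawer still shut (y of each of stapler, mouse, jar in the frame of drawer_box above 0.15 m and height (world z) of each of stapler, mouse, jar below 0.006 m and angle between each of stapler, mouse, jar's own z axis and vertical below 0.15 rad and value of joint drawer below 0.02 m), for 0.2 s.
2. the drawer is pulled open with all three still aside (value of joint drawer above 0.07 m and y of each of stapler, mouse, jar in the frame of drawer_box above 0.15 m), for 0.2 s.
At the end, for the whole second after the job is handed in: Drawer shut within 5 mm; memory stick flat inside the mailer, the mailer within 30 mm of its place; stapler, mouse and jar upright within 15 mm of where each stood, the first two within 0.3 rad of the box's x axis; eraser still in the drawer; all released and at rest (value of joint drawer below 0.005 m and x of memory_stick in the frame of mailer between -0.04 and 0.04 m and y of memory_stick in the frame of mailer between -0.06 and 0.06 m and z of memory_stick in the frame of mailer between 0.001 and 0.007 m and angle between memory_stick's own z axis and vertical below 0.15 rad and distance of mailer from where it was at the start of the episode below 0.03 m and distance of each of stapler, mouse, jar from where it was at the start of the episode below 0.015 m and angle between each of stapler, mouse, jar's own z axis and vertical below 0.1 rad and angle between the y axis of stapler and the x axis of drawer_box, either way round below 0.3 rad and angle between the x axis of mouse and the x axis of drawer_box, either way round below 0.3 rad and distance of eraser from where it was at the start of the episode below 0.05 m and height (world z) of eraser below 0.02 m and linear speed of each of stapler, mouse, jar, memory_stick below 0.01 m/s); the robot touches nothing.
It fails at once if the coffee cup is pushed more than 12 mm or tipped (distance of cup from where it was at the start of the episode above 0.012 m or angle between cup's own z axis and vertical above 0.2 rad).
It also fails if it takes over 125 s, if anything falls off the work surface, if the arm or the gripper's body presses on something with over 40 N, if the wrist force passes 120 N, or if a joint passes its speed limit or range.

ROBOT

A 6-joint arm with a two-finger parallel gripper is mounted at the origin on a cart in front of the work surface, level with it; the furniture and walls round the work are solid. World frame = base frame: x ahead of the robot, y to its left, z up, the work surface at z = 0. Lengths are in m, angles in rad, forces in N, time in s.
With the tool pointing down it reaches from about 0.425 to 0.95 m from the base axis. Payload 3.5 kg.
Tool frame: the origin (TCP) lies between the finger pads; the fingertips stand 25 mm ahead of it and the grasp point (between the pads) lies 6 mm ahead of it (tips_ahead is the z of the fingertips in the tool frame, in m); z points along the fingers, y is the line along which they close (so a half turn about z gives the same grasp; the last joint's range is limited). The gripper opens to 85 mm and grips with 20 to 120 N. Pads are 22 mm wide; open, the fingers measure 114 mm over their backs; the gripper's body (76 mm by 85 mm) begins 54 mm behind the grasp point. The pads swing forward as they close: fully open they stand 13 mm farther back than shut.
Start: joints at [-1.426, 0.286, 1.577, -0, 1.279, -0.15], TCP at [0.196, -0.646, 0.256] pointing down, gripper open.
Joint ranges: [-2.77, 2.77], [-0.9, 2.22], [0.21, 2.48], [-1.53, 4.67], [0.24, 2.81], [-2.84, 2.84]. Speed limits (rad/s): [2.79, 2.79, 3.14, 3.14, 3.14, 3.14].

INTERFACE

Orientations are given as a rotation vector (axis times angle).
In Python, from plant import * gives the robot as it stands. The module is installed in compiled form; this text tells all that it offers.
- The arm moves only by the tool move_arm, never from a script. Its argument "steps" is one flat list of numbers, 7 for each row, row after row: the turn, a rotation vector about the tool's x, y, z in rad, then the shift along the tool's x, y, z in cm, then the closure, from 0 (fully open) to 1 (shut). A call has 1 to 8 rows; each row shifts and turns the commanded pose from where the row before left it, along the tool's axes as they then stand; what a row does not reach is not made up. A row lasts 1/10 s, in which the tool goes at most 50 mm and 8.59 degrees, less where a joint would pass 70% of its speed; a pose out of reach is approached as far as the arm can. A call is refused whole if a number of a shift passes 5 or a number of a turn 0.15, either way. A call with a gripper value outside its range is refused whole. The fingers move at their own pace and stop on an object; "grip_force" is the grip in N (left out, the last holds). Time passes only in rows, so rows that do not move let the fingers close. It gives the time, the measured TCP pose, the force, the opening and the grip force at its end, in the units of the state.
- sense(): the state, without advancing time (a new reading comes with each control period).
- get_image(name): name is "scene" or "side" or "wrist"; returns (picture, depth): 480x640x3 uint8, red, green, blue; 480x640 float32, m along the optical axis (not along the pixel's ray), 0 where there is no reading.
- camera_model(name): a dict with "vertical_fov" (degrees; the focal length in pixels is half the picture's height over the tangent of half this angle, whatever the lens; pixels are square), "cx", "cy" (the principal point, pixels), "T" (4x4, takes a point from camera to world coordinates). Camera axes: x right, y down, z forward; pixel columns grow to the right and rows downward; lengths in m; the calibration is good to about 2 mm. The wrist camera is an equidistant fisheye: a pixel r from the principal point sees the ray r / f radians off the axis. A picture is of the moment at which its call begins: read the wrist's pose just before it. camera_model takes no time and is no camera call; for the wrist camera it gives the pose at the moment of the call.
- hand_in(): hands the job in; it is judged then, once.
The state is a dict: "clock": time; "q": joint angles; "dq": joint speeds; "effort": joint torques, N m; "tcp_pos": TCP position; "ee_rot": TCP orientation; "force": force on the tool from outside, world axes, zero at the start; "ft_torque": the same for the moment, N m; "grip_width": finger opening in m; "grasp_force": force on a finger pad.
Only numpy, scipy, OpenCV 4.12 (cv2) and the standard library are available. Lean on these libraries where they do the work, as an engineer would, in place of code of your own. Each camera call takes 0.05 s, during which the arm holds its last target. There are 200 camera calls.

## Working session

There is one attempt and no reset: what is moved stays moved. The work goes in short steps, Python scripts to look and compute and a tool call to move; the robot and the scene stay as the last step left them, time stands still between calls to the robot, and variables do not carry over. Pictures are saved under pics/ and viewed, at most 14 in all, crops included, and the job is handed in when it is done.

Besides the shell and the picture viewer there is one more tool, called after "Request:" by a JSON object that holds its "fn" and its "kwargs", one argument or row to a line. move_arm: Moves the arm, as the interface text tells. Its arguments: {"type":"object","properties":{"steps":{"type":"array"},"grip_force":{"type":"number"}},"required":["steps"]}

```bash
mkdir -p pics; ls
cat > h.py <<'E'
from plant import *
import numpy as np, cv2
from scipy.spatial.transform import Rotation as R
def world(name,d,m=None):
    m=m or camera_model(name); v,u=np.mgrid[0:480,0:640]
    f=240/np.tan(np.radians(m["vertical_fov"]/2)); T=np.array(m["T"])
    P=np.stack([(u-m["cx"])/f*d,(v-m["cy"])/f*d,d],-1)
    return P@T[:3,:3].T+T[:3,3]
E
python3 - <<'E'
from h import *
s=sense(); print({k:np.round(v,3).tolist() for k,v in s.items()})
for n in("scene","side"):
    i,d=get_image(n); cv2.imwrite(f"pics/{n}0.png",i[...,::-1]); np.savez(f"{n}0.npz",i=i,d=d)
    m=camera_model(n); print(n,m["vertical_fov"],m["cx"],m["cy"],np.round(m["T"],3).tolist(),(d>0).mean())
E
```

```text
pics
{'clock': 0.0, 'q': [-1.426, 0.287, 1.578, -0.0, 1.279, -0.15], 'dq': [0.001, 0.002, -0.0, 0.0, 0.001, 0.0], 'effort': [-0.0, -40.598, -29.263, -0.0, 0.006, 0.0], 'tcp_pos': [0.196, -0.645, 0.255], 'ee_rot': [-3.105, -0.461, 0.0], 'force': [-0.139, -0.033, -0.574], 'ft_torque': [-0.02, -0.041, 0.032], 'grasp_force': 0.0, 'grip_width': 0.085}
scene 56.573695334360224 327.07709773382123 234.43227334954145 [[-0.67, -0.345, 0.658, -0.071], [-0.742, 0.332, -0.582, 0.625], [-0.018, -0.878, -0.478, 0.511], [0.0, 0.0, 0.0, 1.0]] 0.9959635416666667
side 43.96242930467389 319.36262101619326 247.74806269521596 [[0.926, -0.158, 0.342, 0.069], [-0.376, -0.34, 0.862, -1.162], [-0.021, -0.927, -0.374, 0.578], [0.0, 0.0, 0.0, 1.0]] 0.9959993489583333
```

View pics/scene0.png

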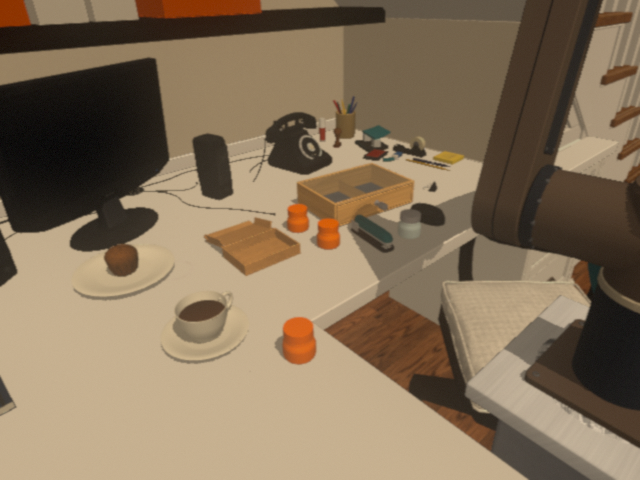

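View pics/side0.png

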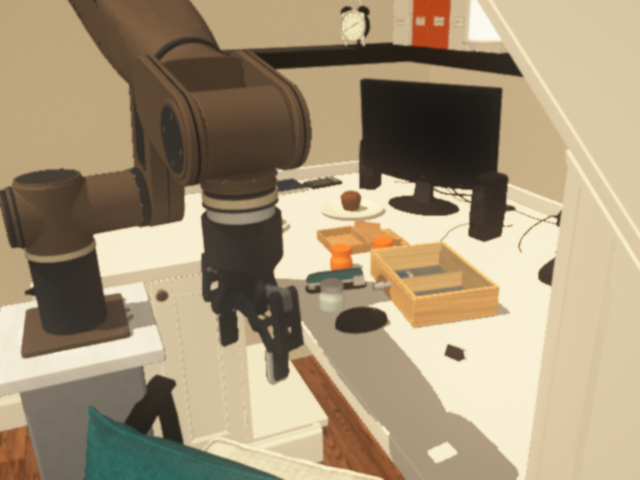

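The scene view shows the stapler at (372,232), the real (clear) jar at (410,224), the mouse at (428,214), the drawer box at (355,195), the mailer at (252,246) and the cup at (203,318). The orange jars at (298,218), (328,234) and (299,340) are decoys. In the side view the stapler is at (335,280), the jar at (331,296), the mouse at (360,320) and the knob at (381,286).

Run:
```python
from h import *
Z={n:np.load(n+"0.npz") for n in("scene","side")}
a=Z["scene"]["i"][140:290,200:460,::-1]; b=Z["side"]["i"][215:375,290:530,::-1]
o=np.vstack([cv2.resize(a,(520,300),interpolation=3),cv2.resize(b,(450,300),interpolation=3)[:, :450].copy() if 0 else cv2.copyMakeBorder(cv2.resize(b,(450,300),interpolation=3),0,0,0,70,cv2.BORDER_CONSTANT)])
cv2.imwrite("pics/crop0.png",o)
# top-down height & colour map, 1 px = 1.25 mm, x 0.35..0.95 up, y 0.45..-0.35 right
S=1.25e-3
M=[]
for n in Z:
    P=world(n,Z[n]["d"].astype(float)); i=Z[n]["i"]
    ok=(Z[n]["d"]>0)&(P[...,2]<.12)&(P[...,2]>-.02)
    x,y,z=P[ok].T; r=((.95-x)/S).astype(int); c=((.42-y)/S).astype(int)
    im=np.full((440,600,3),40,np.uint8); g=(r>=0)&(r<440)&(c>=0)&(c<600)
    q=np.argsort(z[g]); 
    for rr,cc,k in zip(r[g][q],c[g][q],i[ok][g][q]): cv2.circle(im,(int(cc),int(rr)),1,k[::-1].tolist(),-1)
    for k in range(0,440,80): cv2.putText(im,f"{.95-k*S:.2f}",(0,k+10),0,.35,(0,0,255))
    for k in range(0,600,80): cv2.putText(im,f"{.42-k*S:.2f}",(k,438),0,.35,(255,0,0)); 
    cv2.imwrite(f"pics/top_{n}.png",im)
```

```text
(no output)
```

View pics/crop0.png

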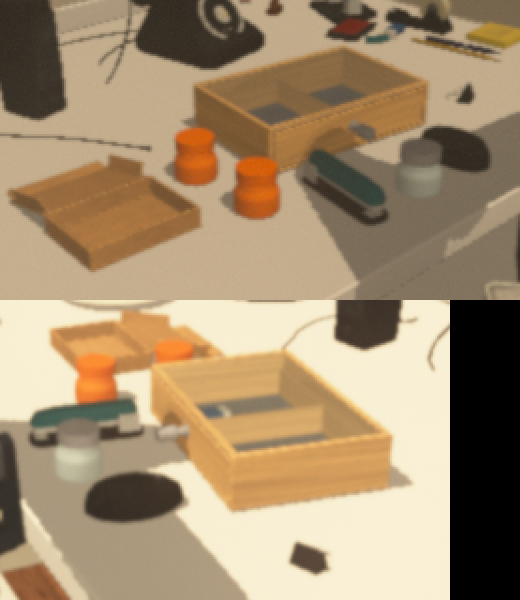

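View pics/top_scene.png

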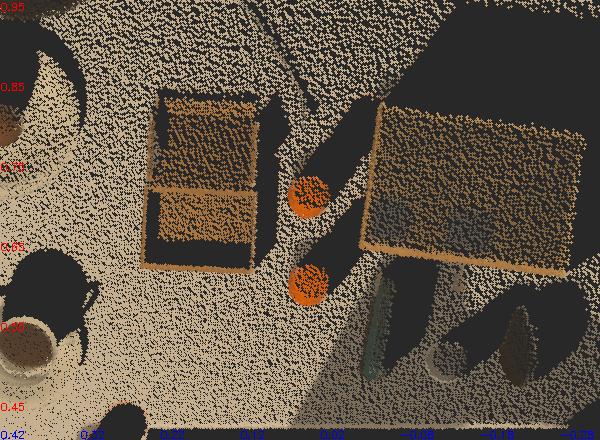

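The crop shows the stapler, the jar (grey lid, clear body) and the mouse in front of the drawer. Something blue lies in the left half of the drawer, at crop pixel (215,410). The top-down map agrees: the box is yawed about -8° and the decoy orange jars sit at about (0.59,0.035) and (0.71,0.035).

```bash
cat >> h.py <<'E'
def plan(x,y,z,yaw,show=True):
    """shift (cm, tool axes) + turn about tool z to reach TCP xyz, closing axis at world angle yaw (deg), tool down"""
    s=sense(); A=R.from_rotvec(s["ee_rot"]); p=np.array(s["tcp_pos"])
    c=np.array([np.cos(np.radians(yaw)),np.sin(np.radians(yaw)),0]); k=A.as_matrix()[:,1]
    if c@k<0: c=-c
    zz=np.array([0,0,-1.]); B=R.from_matrix(np.stack([np.cross(c,zz),c,zz],1))
    d=np.array([x,y,z])-p
    print("shift now-axes",np.round(A.inv().apply(d)*100,2),"shift final-axes",np.round(B.inv().apply(d)*100,2),"turn",np.round((A.inv()*B).as_rotvec(),3))
    print(" tcp",np.round(p,4),"yaw",np.round(np.degrees(np.arctan2(k[1],k[0])),2),"F",np.round(s["force"],1),"w",round(s["grip_width"],4),"g",s["grasp_force"],"t",s["clock"])
E
python3 - <<'E'
from h import *
pts=[];col=[]
for n in("scene","side"):
    Z=np.load(n+"0.npz"); P=world(n,Z["d"].astype(float)); ok=Z["d"]>0
    pts.append(P[ok]); col.append(Z["i"][ok].astype(int))
    t=P[ok]; m=(abs(t[:,0]-.5)<.06)&(abs(t[:,1]-.15)<.1); print(n,"table z",np.median(t[m,2]))
def box(i,x0,x1,y0,y1,z0,z1):
    t=pts[i]; m=(t[:,0]>x0)&(t[:,0]<x1)&(t[:,1]>y0)&(t[:,1]<y1)&(t[:,2]>z0)&(t[:,2]<z1); return t[m],col[i][m]
for nm,b in dict(stap=(.42,.63,-.09,-.01,.028,.05),stap_all=(.42,.63,-.09,-.01,.006,.05),jar=(.42,.58,-.18,-.095,.006,.07),jarlid=(.42,.58,-.18,-.095,.05,.07),mouse=(.42,.62,-.28,-.18,.006,.05),deco1=(.55,.64,0,.08,.006,.07),deco3=(.3,.45,.1,.4,.02,.08),mail=(.55,.87,.08,.26,.008,.028)).items():
    for i in(0,1):
        t,_=box(i,*b)
        if len(t)<10: print(nm,i,len(t)); continue
        r=cv2.minAreaRect((t[:,:2]*1000).astype(np.float32)); print(nm,i,len(t),np.round(r[0],1),np.round(r[1],1),round(r[2],1),"ztop",np.round(np.percentile(t[:,2],98),4))
# box top rim
for i in(0,1):
    t,_=box(i,.55,.9,-.36,.0,.060,.075); r=cv2.minAreaRect((t[:,:2]*1000).astype(np.float32)); print("box",i,len(t),r)
# knob
for i in (0,1):
    t,c=box(i,.56,.62,-.2,-.1,.02,.055); print("knob",i,len(t),np.round(t.min(0),3) if len(t) else 0,np.round(t.max(0),3) if len(t) else 0)
# things in drawer
for i in(0,1):
    t,c=box(i,.63,.8,-.28,-.03,.008,.04)
    for nm,m in dict(teal=(c[:,1]-c[:,0]>12),blue=(c[:,2]-c[:,0]>12)).items():
        if m.sum()>5: print(nm,i,m.sum(),np.round(np.median(t[m],0),3),np.median(c[m],0), cv2.minAreaRect((t[m][:,:2]*1000).astype(np.float32)))
plan(.53,-.05,.2,90)
E
```

```text
scene table z -0.0005364119210938822
side table z -0.0029299399913610413
stap 0 399 [540.5 -54.5] [ 25.1 131.3] 81.5 ztop 0.0415
stap 1 446 [539.3 -64.8] [ 30.2 125.1] 78.5 ztop 0.0409
stap_all 0 755 [541.5 -53.5] [ 33.3 133.9] 84.4 ztop 0.0412
stap_all 1 758 [542.  -65.6] [ 30.7 134. ] 78.5 ztop 0.0406
jar 0 565 [ 497.1 -136.7] [51.1 50. ] 85.2 ztop 0.0569
jar 1 720 [ 496.9 -147.4] [52.3 53.3] 15.8 ztop 0.0561
jarlid 0 182 [ 499.3 -140.7] [46.4 47.1] 44.3 ztop 0.0577
jarlid 1 223 [ 497.4 -144.6] [50.3 46. ] 79.5 ztop 0.0566
mouse 0 840 [ 543.5 -221.4] [ 96.7 150.1] 81.6 ztop 0.0483
mouse 1 1381 [ 554.1 -248.1] [164.8  91.5] 17.0 ztop 0.0468
deco1 0 603 [593.1  35.1] [48.8 50.5] 86.4 ztop 0.0567
deco1 1 500 [594.1  23.6] [48.2 53.2] 76.6 ztop 0.0559
deco3 0 1080 [364.1 304.1] [50.1 51. ] 6.5 ztop 0.0566
deco3 1 0
mail 0 1717 [706.2 168. ] [142.9 193.5] 87.1 ztop 0.0265
mail 1 914 [705.7 163.6] [151.3 190.5] 86.8 ztop 0.0258
box 0 2666 ((712.2617797851562, -170.91128540039062), (264.24859619140625, 184.67044067382812), 82.31876373291016)
box 1 4506 ((711.3978271484375, -175.5293426513672), (270.0154724121094, 181.5595703125), 81.92949676513672)
knob 0 112 [ 0.586 -0.2    0.022] [ 0.62  -0.145  0.054]
knob 1 166 [ 0.585 -0.199  0.022] [ 0.62  -0.153  0.055]
shift now-axes [ 49.25 -47.25   5.62] shift final-axes [ 33.39 -59.53   5.51] turn [-0.002  0.     0.295]
 tcp [ 0.1961 -0.6453  0.2551] yaw -73.11 F [0.4 0.4 1.2] w 0.0852 g 0.0 t 0.1
```

Run:
```python
from h import *
plan(.541,-.06,.2,81.5)
for n in("scene","side"):
    Z=np.load(n+"0.npz"); P=world(n,Z["d"].astype(float)); ok=Z["d"]>0; t=P[ok]; c=Z["i"][ok].astype(int)
    m=(t[:,0]>.43)&(t[:,0]<.6)&(t[:,1]<-.17)&(t[:,1]>-.3)&(t[:,2]>.004)&(t[:,2]<.045)&(c.max(1)<75)
    r=cv2.minAreaRect((t[m][:,:2]*1000).astype(np.float32)); print(n,m.sum(),r,t[m].min(0),t[m].max(0))
    m=(t[:,0]>.575)&(t[:,0]<.615)&(t[:,1]<-.15)&(t[:,1]>-.21)&(t[:,2]>.02)&(t[:,2]<.06); print(np.median(t[m],0))
```

```text
shift now-axes [ 50.01 -45.97   5.62] shift final-axes [ 25.46 -62.99   5.51] turn [-0.002  0.     0.443]
 tcp [ 0.1961 -0.6453  0.2551] yaw -73.11 F [0.4 0.4 1.2] w 0.0852 g 0.0 t 0.1
scene 457 ((514.38916015625, -224.42343139648438), (94.65303802490234, 40.28223419189453), 9.333349227905273) [ 0.46725857 -0.24670099  0.00424551] [ 0.5638911  -0.20507516  0.03831843]
[ 0.59296293 -0.15465875  0.03989907]
side 929 ((513.6904907226562, -253.78004455566406), (39.56444549560547, 97.66531372070312), 85.30986785888672) [ 0.46583924 -0.27329764  0.00414102] [ 0.56237006 -0.23183847  0.03712136]
[ 0.59730175 -0.16516798  0.03782395]
```

Request:
{"fn": "move_arm", "kwargs": {
  "steps": [0,0,-0.148,0,0,0,0,0,0,-0.148,0,0,0,0.3,0,0,-0.148,0,0,0,0.3],
  "grip_force": 40
}}

```text
clock: 0.4
tcp_pos: [0.1961, -0.6455, 0.2554]
ee_rot: [-2.925, -1.143, -0.001]
force: [-0.4, -0.8, -0.5]
grip_width: 0.0603
grasp_force: 0.0
```

Request:
{"fn": "move_arm", "kwargs": {
  "steps": [0,0,0.148,0,0,0,0.3,0,0,0.148,0,0,0,0.3,0,0,0.148,0,0,0,0.3,0,0,0.148,0,0,0,0.3,0,0,0.148,0,0,0,0.3,0,0,0.148,0,0,0,0.3]
}}

```text
clock: 1.0
tcp_pos: [0.1961, -0.6455, 0.2555]
ee_rot: [-3.131, 0.244, 0.001]
force: [-0.1, -0.2, -0.3]
grip_width: 0.06
grasp_force: 0.0
```

Request:
{"fn": "move_arm", "kwargs": {
  "steps": [0,0,0,1.8,-4.5,0,0.3,0,0,0,1.8,-4.5,0,0.3,0,0,0,1.8,-4.5,0,0.3,0,0,0,1.8,-4.5,0,0.3,0,0,0,1.8,-4.5,0,0.3,0,0,0,1.8,-4.5,0,0.3,0,0,0,1.8,-4.5,0,0.3]
}}

```text
clock: 1.7
tcp_pos: [0.368, -0.351, 0.2559]
ee_rot: [-3.132, 0.235, 0.0]
force: [1.1, 0.1, 0.7]
grip_width: 0.0596
grasp_force: 0.0
```

Request:
{"fn": "move_arm", "kwargs": {
  "steps": [0,0,0,1.8,-4.5,0,0.3,0,0,0,1.8,-4.5,0,0.3,0,0,0,1.8,-4.5,0,0.3,0,0,0,1.8,-4.5,1,0.3,0,0,0,1.8,-4.5,1,0.3,0,0,0,1.8,-4.5,1,0.3,0,0,0,1.8,-4.5,1,0.3]
}}

```text
clock: 2.4
tcp_pos: [0.5394, -0.0583, 0.2157]
ee_rot: [3.133, -0.234, -0.0]
force: [0.9, -0.7, 0.5]
grip_width: 0.0598
grasp_force: 0.0
```

Run:
```python
from h import *
i,d=get_image("wrist"); cv2.imwrite("pics/w1.png",i[...,::-1]); m=camera_model("wrist"); print(m["vertical_fov"],m["cx"],m["cy"],np.round(m["T"],4).tolist())
np.savez("w1.npz",i=i,d=d,T=m["T"])
plan(.541,-.06,.037,81.5)
```

```text
65.70646984690485 312.01029346898656 239.41213845148997 [[-0.144, -0.9497, -0.2783, 0.612], [-0.9896, 0.1369, 0.0449, -0.0636], [-0.0045, 0.2818, -0.9595, 0.3313], [0.0, 0.0, 0.0, 1.0]]
shift now-axes [ 0.16  0.83 17.67] shift final-axes [ 0.13  0.74 17.67] turn [-0.005  0.002  0.003]
 tcp [ 0.5408 -0.0525  0.2137] yaw -98.31 F [-1.4  2.8 -0.9] w 0.0599 g 0.0 t 2.45
```

View pics/w1.png

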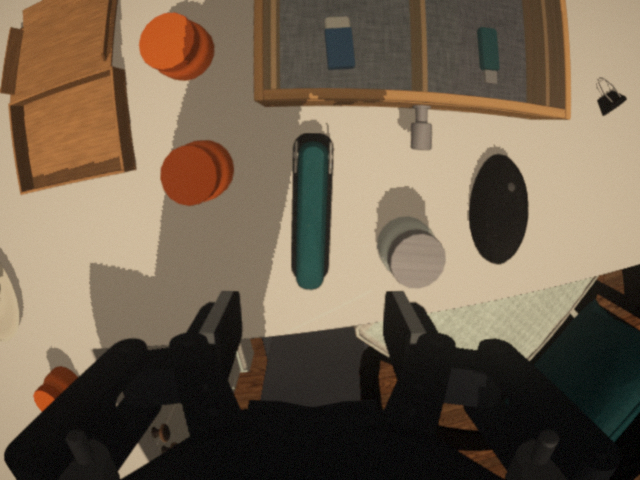

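The wrist view shows the stapler at (313,210), the jar lid at (417,260), the mouse at (498,208) and the knob at (421,130). In the drawer, the teal stick with its plug toward the front is in the right half at (488,52), and the blue/white eraser is in the left half at (340,42). The mailer is at (70,130) and the orange decoys are at (195,173) and (175,42).

```bash
cat >> h.py <<'E'
def wworld(pix,z,m):
    """pixels (n,2) of wrist cam -> world points on height z"""
    f=240/np.tan(np.radians(m["vertical_fov"]/2)); p=np.asarray(pix,float).reshape(-1,2)-[m["cx"],m["cy"]]
    r=np.hypot(*p.T)+1e-9; th=r/f; T=np.array(m["T"])
    D=np.c_[p*(np.sin(th)/r)[:,None],np.cos(th)]@T[:3,:3].T
    return T[:3,3]+D*((z-T[2,3])/D[:,2])[:,None]
def wmeas(i,m,mask,x0,y0,x1,y1,z,nm):
    k=np.zeros((480,640),np.uint8); k[y0:y1,x0:x1]=mask[y0:y1,x0:x1]
    c=max(cv2.findContours(k,0,1)[0],key=cv2.contourArea); P=wworld(c.reshape(-1,2),z,m)[:,:2]*1000
    r=cv2.minAreaRect(P.astype(np.float32)); print(nm,np.round(r[0],1),np.round(r[1],1),round(r[2],1),"px",cv2.boundingRect(c)); return r
E
python3 - <<'E'
from h import *
m=camera_model("wrist"); i,d=get_image("wrist"); np.savez("w1.npz",i=i,d=d,T=m["T"])
r,g,b=i.astype(int).transpose(2,0,1); hsv=cv2.cvtColor(i,cv2.COLOR_RGB2HSV)
teal=((g-r>15)&(b-r>8)).astype(np.uint8); blue=((b-r>20)&(b-g>8)).astype(np.uint8); dark=(i.max(2)<45).astype(np.uint8)
wmeas(i,m,teal,270,120,350,300,.039,"stapler teal")
wmeas(i,m,dark,455,130,540,280,.011,"mouse")
grey=((hsv[...,1]<40)&(hsv[...,2]>70)&(hsv[...,2]<190)).astype(np.uint8)
wmeas(i,m,grey,370,215,460,300,.056,"lid")
wmeas(i,m,teal,440,0,560,90,.020,"stick body")
wmeas(i,m,blue,290,0,400,90,.025,"eraser blue")
wmeas(i,m,grey,405,100,440,160,.045,"knob")
for p in ((488,83),(421,150),(411,122),(432,122)): print(p,i[p[1],p[0]],np.round(wworld([p],.045,m),4))
for p,z in (((254,104),.066),((569,118),.066),((20,193),.026),((133,170),.026),((118,70),.026)): print(p,np.round(wworld([p],z,m),4))
plan(.541,-.06,.037,81.5)
E
```

```text
stapler teal [542.3 -58. ] [ 22.8 121.1] 80.2 px (305, 145, 31, 145)
mouse [ 519.5 -238.6] [107.5  64.1] 0.4 px (478, 157, 56, 108)Traceback (most recent call last):
  File "<stdin>", line 8, in <module>
  File "h.py", line 26, in wmeas
    c=max(cv2.findContours(k,0,1)[0],key=cv2.contourArea); P=wworld(c.reshape(-1,2),z,m)[:,:2]*1000
ValueError: max() iterable argument is empty
```

Run:
```python
from h import *
Z=np.load("w1.npz"); i=Z["i"]; m=camera_model("wrist")|{"T":Z["T"]}
r,g,b=i.astype(int).transpose(2,0,1)
teal=((g-r>15)&(b-r>8)).astype(np.uint8); blue=((b-r>20)&(b-g>8)).astype(np.uint8); dark=(i.max(2)<45).astype(np.uint8)
print([i[v,u].tolist() for u,v in ((430,262),(488,50),(340,45),(421,140),(400,225))])
k=dark.copy(); k[:150]=0;k[275:]=0;k[:,:460]=0;k[:,540:]=0
P=wworld(np.argwhere(k)[:,::-1],.011,m)[:,:2]; C=np.cov(P.T); w,V=np.linalg.eigh(C); print("mouse",P.mean(0),np.degrees(np.arctan2(V[1,1],V[0,1])))
grey=((i.max(2).astype(int)-i.min(2)<35)&(i.max(2)>95)&(i.max(2)<175)).astype(np.uint8)
for a in ((grey,370,225,460,300,.056,"lid"),(teal,440,0,560,90,.02,"stick body"),(blue,290,0,400,90,.025,"eraser"),(grey,405,100,440,160,.045,"knob")):
    try: wmeas(i,m,*a)
    except Exception as e: print(a[-1],e)
for p in ((488,83),(411,150),(432,150),(411,122),(432,122)): print(p,np.round(wworld([p],.045,m),4))
for p,z in (((254,104),.066),((569,118),.066),((20,193),.026),((133,170),.026),((118,70),.026)): print(p,np.round(wworld([p],z,m),4))
plan(.5415,-.059,.037,80.5)
```

```text
[[158, 139, 122], [39, 50, 44], [43, 55, 64], [83, 74, 66], [100, 92, 79]]
mouse [ 0.52022765 -0.23797876] -179.78253027226768
lid [ 513.6 -134.1] [44.2 56. ] 1.7 px (384, 225, 69, 52)
stick body [ 673.1 -238.9] [16.6 38.6] 84.0 px (489, 29, 18, 42)
eraser [ 684.4 -108.7] [1.2 0.6] 35.6 px (355, 41, 2, 2)
knob [ 605.6 -150.5] [23.8 34.4] 85.9 px (410, 107, 30, 44)
(488, 83) [[ 0.6396 -0.2108  0.045 ]]
(411, 150) [[ 0.5899 -0.1371  0.045 ]]
(432, 150) [[ 0.5882 -0.1545  0.045 ]]
(411, 122) [[ 0.6119 -0.1397  0.045 ]]
(432, 122) [[ 0.6104 -0.157   0.045 ]]
(254, 104) [[ 0.6396 -0.025   0.066 ]]
(569, 118) [[ 0.6086 -0.2775  0.066 ]]
(20, 193) [[0.6178 0.2479 0.026 ]]
(133, 170) [[0.6099 0.0991 0.026 ]]
(118, 70) [[0.7029 0.0984 0.026 ]]
shift now-axes [ 0.32  0.37 17.7 ] shift final-axes [ 0.27  0.33 17.71] turn [-0.002  0.004  0.023]
 tcp [ 0.5394 -0.0553  0.2141] yaw -98.18 F [-0.8  0.6 -0.6] w 0.0599 g 0.0 t 2.5
```

Request:
{"fn": "move_arm", "kwargs": {
  "steps": [0,0,0.023,0,0,0,0.3,0,0,0,0.27,0.33,4,0.3,0,0,0,0,0,4,0.3,0,0,0,0,0,4,0.3,0,0,0,0,0,3,0.3,0,0,0,0,0,1.7,0.3,0,0,0,0,0,0.5,0.3,0,0,0,0,0,0,0.3]
}}

```text
clock: 3.3
tcp_pos: [0.5406, -0.0651, 0.0441]
ee_rot: [-3.13, 0.274, 0.002]
force: [0.1, -0.0, -0.1]
grip_width: 0.0601
grasp_force: 0.0
```

Run:
```python
from h import *
plan(.5415,-.059,.037,80.5)
i,d=get_image("wrist"); cv2.imwrite("pics/w2.png",i[...,::-1])
```

```text
shift now-axes [-0.02 -0.61  0.71] shift final-axes [-0.01 -0.61  0.71] turn [-0.     0.001 -0.009]
 tcp [ 0.5406 -0.0651  0.0441] yaw -99.99 F [ 0.1 -0.  -0.1] w 0.0601 g 0.0 t 3.3
```

View pics/w2.png

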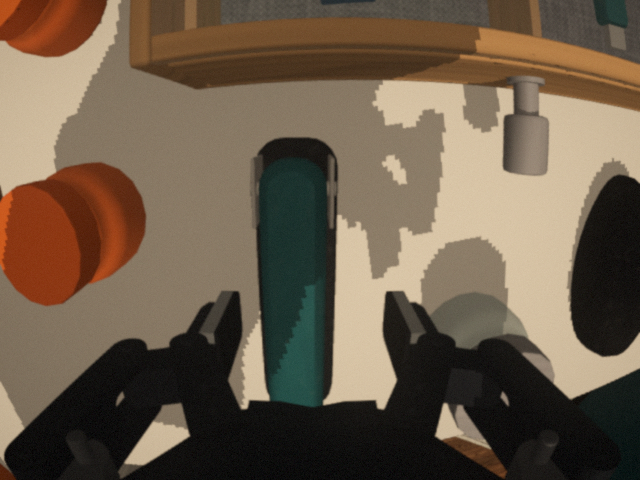

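The stapler sits between the fingers but about 6 mm off centre, with its axis at column 292 against the finger midpoint at 312. I'll correct that and grip.

Request:
{"fn": "move_arm", "kwargs": {
  "steps": [0,0,0,0,-0.6,0,0.3,0,0,0,0,0,0.7,0.3,0,0,0,0,0,0,0.3,0,0,0,0,0,0,1,0,0,0,0,0,0,1,0,0,0,0,0,0,1,0,0,0,0,0,0,1]
}}

```text
clock: 4.05
tcp_pos: [0.5424, -0.058, 0.0377]
ee_rot: [-3.13, 0.27, -0.001]
force: [-0.7, 1.0, 2.7]
grip_width: 0.0234
grasp_force: 39.7
```

Run:
```python
from h import *
plan(.492,.052,.137,82)
```

```text
shift now-axes [-6.85 -9.98 -9.93] shift final-axes [ -6.52 -10.2   -9.93] turn [-0.    -0.001 -0.033]
 tcp [ 0.5424 -0.058   0.0377] yaw -99.87 F [-0.7  1.   2.7] w 0.0234 g 39.67564344406128 t 4.05
```

Request:
{"fn": "move_arm", "kwargs": {
  "steps": [0,0,0,0,0,-3,1,0,0,0,0,0,-4,1,0,0,0,-2.4,-4,0,1,0,0,0,-2.4,-4,0,1,0,0,0,-2.4,-4.2,0,1,0,0,0,0,0,3,1,0,0,0,0,0,2.5,1,0,0,0,0,0,0.8,1]
}}

```text
clock: 4.85
tcp_pos: [0.4889, 0.075, 0.0411]
ee_rot: [3.13, -0.268, -0.011]
force: [-0.4, 1.3, -2.5]
grip_width: 0.0236
grasp_force: 40.2
```

Request:
{"fn": "move_arm", "kwargs": {
  "steps": [0,0,0,0,0,0.5,1,0,0,0,0,0,0,1,0,0,0,0,0,0,1]
}}

```text
clock: 5.15
tcp_pos: [0.4931, 0.074, 0.0402]
ee_rot: [-3.13, 0.271, -0.003]
force: [0.7, -0.1, -2.7]
grip_width: 0.0236
grasp_force: 40.2
```

Run:
```python
from h import *
plan(.492,.075,.0375,80)
i,d=get_image("side"); cv2.imwrite("pics/s1.png",cv2.resize(i[200:380,220:480,::-1],(780,540)))
```

```text
shift now-axes [-0.12 -0.08  0.27] shift final-axes [-0.12 -0.08  0.27] turn [-0.    -0.002  0.002]
 tcp [0.4931 0.074  0.0402] yaw -99.9 F [ 0.7 -0.1 -2.7] w 0.0236 g 40.226683616638184 t 5.15
```

View pics/s1.png

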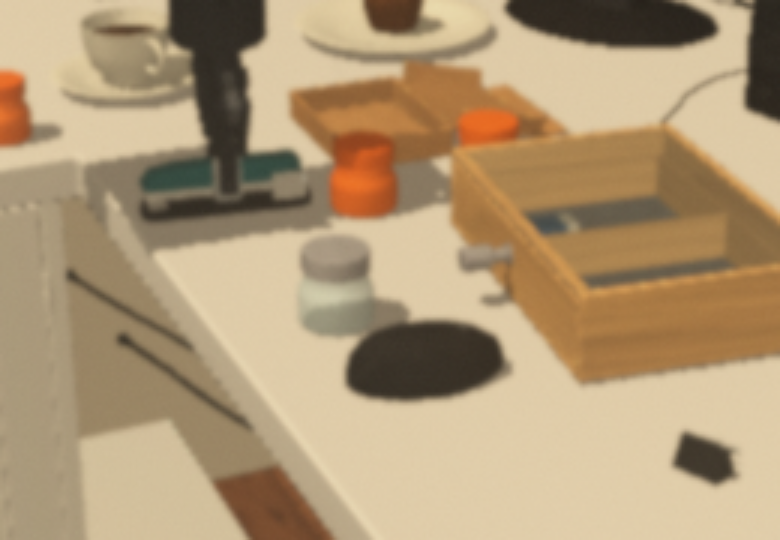

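The stapler (teal) is held level at (225,180), just above the worktop, with the cup untouched at (130,50). I'll set it down, release and go to the jar.

Request:
{"fn": "move_arm", "kwargs": {
  "steps": [0,0,0,0,0,0.25,1,0,0,0,0,0,0,1,0,0,0,0,0,0,0.3,0,0,0,0,0,0,0.3,0,0,0,0,0,0,0.3,0,0,0,0,0,-4,0.25,0,0,0,0,0,-4,0.25,0,0,0,0,0,-4,0.25]
}}

```text
clock: 6.0
tcp_pos: [0.4916, 0.0745, 0.1579]
ee_rot: [3.13, -0.27, -0.002]
force: [0.5, -0.6, 0.3]
grip_width: 0.0643
grasp_force: 0.0
```

Request:
{"fn": "move_arm", "kwargs": {
  "steps": [0,0,0,0.8,4.2,0,0.25,0,0,0,0.8,4.2,0,0.25,0,0,0,0.8,4.2,0,0.25,0,0,0,0.8,4.2,0,0.25,0,0,0,0.9,4.4,0,0.25,0,0,0,0,0,0,0.25,0,0,0,0,0,0,0.25]
}}

```text
clock: 6.7
tcp_pos: [0.496, -0.1421, 0.1568]
ee_rot: [-3.129, 0.274, 0.0]
force: [-0.2, -0.7, -0.7]
grip_width: 0.064
grasp_force: 0.0
```

Run:
```python
from h import *
plan(.498,-.1425,.053,80)
m=camera_model("wrist");i,d=get_image("wrist"); cv2.imwrite("pics/w3.png",i[...,::-1]); np.savez("w3.npz",i=i,d=d,T=m["T"])
```

```text
shift now-axes [2.100e-01 1.000e-02 1.038e+01] shift final-axes [ 0.2   0.   10.38] turn [-0.001  0.    -0.   ]
 tcp [ 0.496  -0.1421  0.1568] yaw -100.01 F [-0.2 -0.7 -0.7] w 0.064 g 0.0 t 6.7
```

View pics/w3.png

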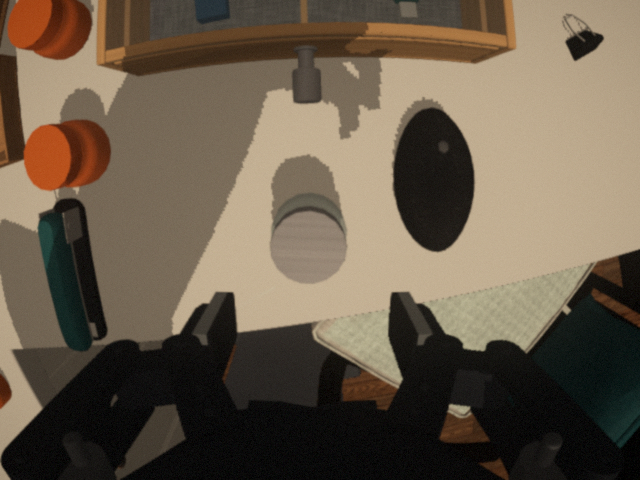

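The stapler stands aside upright at (70,275). The jar lid is at (308,246), roughly under the hand, and the mouse is at (434,180).

Run:
```python
from h import *
Z=np.load("w3.npz"); i=Z["i"]; m=camera_model("wrist")|{"T":Z["T"]}
print("lid",wworld([(308.5,245.5)],.056,m),wworld([(271,246),(346,244)],.056,m))
k=(i.max(2)<45).astype(np.uint8); k[:105]=0;k[252:]=0;k[:,:385]=0;k[:,480:]=0
wmeas(i,m,k,385,100,480,256,.011,"mouse")
P=wworld(np.argwhere(k)[:,::-1],.011,m)[:,:2]; w,V=np.linalg.eigh(np.cov(P.T)); print(P.mean(0),np.degrees(np.arctan2(V[1,1],V[0,1])))
print("knob",wworld([(307,72),(307,100)],.045,m))
```

```text
lid [[ 0.50043143 -0.14087612  0.056     ]] [[ 0.50411404 -0.11797465  0.056     ]
 [ 0.49737105 -0.16380624  0.056     ]]
mouse [ 519.2 -238. ] [ 62. 107.] 84.7 px (394, 109, 79, 142)
[ 0.52044099 -0.23767866] 177.3259899535145
knob [[ 0.60521222 -0.15841242  0.045     ]
 [ 0.58789229 -0.1553656   0.045     ]]
```

Request:
{"fn": "move_arm", "kwargs": {
  "steps": [0,0,0,0.2,0,3,0.22,0,0,0,0,0,3,0.22,0,0,0,0,0,2,0.22,0,0,0,0,0,0,0.22]
}}

```text
clock: 7.15
tcp_pos: [0.4956, -0.1388, 0.0735]
ee_rot: [-3.127, 0.266, 0.011]
force: [-0.1, 1.1, 0.6]
grip_width: 0.0668
grasp_force: 0.0
```

Run:
```python
from h import *
plan(.498,-.1425,.053,80)
```

```text
shift now-axes [0.31 0.33 2.05] shift final-axes [0.3  0.32 2.05] turn [-0.003  0.007  0.005]
 tcp [ 0.4956 -0.1388  0.0735] yaw -99.73 F [-0.1  1.1  0.6] w 0.0668 g 0.0 t 7.15
```

Request:
{"fn": "move_arm", "kwargs": {
  "steps": [0,0,0,0.4,0.2,0,0.22,0,0,0,0,0,2,0.22,0,0,0,0,0,0,0.22,0,0,0,0,0,0,0.22,0,0,0,0,0,0,0.6,0,0,0,0,0,0,0.6,0,0,0,0,0,0,0.6],
  "grip_force": 25
}}

```text
clock: 7.85
tcp_pos: [0.5028, -0.1447, 0.0585]
ee_rot: [3.13, -0.271, 0.004]
force: [-0.4, 1.5, 5.5]
grip_width: 0.0472
grasp_force: 25.7
```

Run:
```python
from h import *
plan(.49,.237,.055,80)
```

```text
shift now-axes [ -7.81 -37.38   0.33] shift final-axes [ -7.88 -37.37   0.35] turn [ 0.    -0.002  0.002]
 tcp [ 0.5028 -0.1447  0.0585] yaw -99.88 F [-0.4  1.5  5.5] w 0.0472 g 25.714091062545776 t 7.85
```

Request:
{"fn": "move_arm", "kwargs": {
  "steps": [0,0,0,0,0,-4,0.6,0,0,0,0,0,-4,0.6,0,0,0,-0.8,-4,0,0.6,0,0,0,-0.8,-4,0,0.6,0,0,0,-0.8,-4,0,0.6,0,0,0,-0.8,-4,0,0.6,0,0,0,-0.8,-4,0,0.6,0,0,0,-0.8,-4,0,0.6]
}}

```text
clock: 8.65
tcp_pos: [0.4951, 0.1016, 0.1368]
ee_rot: [3.13, -0.27, 0.001]
force: [0.8, -0.1, -0.5]
grip_width: 0.0473
grasp_force: 26.8
```

Request:
{"fn": "move_arm", "kwargs": {
  "steps": [0,0,0,-0.8,-4,0,0.6,0,0,0,-0.8,-4,0,0.6,0,0,0,-0.8,-4,0,0.6,0,0,0,-0.6,-1.4,0,0.6,0,0,0,0,0,4,0.6,0,0,0,0,0,3,0.6,0,0,0,0,0,0,0.6,0,0,0,0,0,0,0.6]
}}

```text
clock: 9.45
tcp_pos: [0.4887, 0.2368, 0.0667]
ee_rot: [3.129, -0.271, -0.002]
force: [-0.2, -1.2, -0.5]
grip_width: 0.0471
grasp_force: 26.6
```

Run:
```python
from h import *
plan(.49,.237,.055,80)
get_image("side"); plan(.49,.237,.055,80)
```

```text
shift now-axes [ 0.12 -0.04  1.17] shift final-axes [ 0.12 -0.04  1.17] turn [0.001 0.001 0.002]
 tcp [0.4887 0.2368 0.0667] yaw -99.89 F [-0.2 -1.2 -0.5] w 0.0471 g 26.648669242858887 t 9.45
shift now-axes [0.01 0.01 1.3 ] shift final-axes [0.01 0.01 1.3 ] turn [-0.001 -0.002  0.002]
 tcp [0.4899 0.2371 0.068 ] yaw -99.9 F [ 0.8 -0.8 -1. ] w 0.0472 g 26.64783149957657 t 9.5
```

Request:
{"fn": "move_arm", "kwargs": {
  "steps": [0,0,0,0,0,0.9,0.6,0,0,0,0,0,0,0.6,0,0,0,0,0,0,0.6]
}}

```text
clock: 9.8
tcp_pos: [0.4895, 0.2373, 0.0586]
ee_rot: [-3.13, 0.271, -0.002]
force: [0.1, 1.0, -0.5]
grip_width: 0.047
grasp_force: 26.8
```

Request:
{"fn": "move_arm", "kwargs": {
  "steps": [0,0,0,0,0,0.1,0.6,0,0,0,0,0,0,0.6,0,0,0,0,0,0,0.6]
}}

```text
clock: 10.1
tcp_pos: [0.4896, 0.2374, 0.0585]
ee_rot: [3.13, -0.27, 0.001]
force: [-2.9, -1.5, 6.4]
grip_width: 0.047
grasp_force: 27.3
```

Request:
{"fn": "move_arm", "kwargs": {
  "steps": [0,0,0,0,0,0,0.25,0,0,0,0,0,0,0.25,0,0,0,0,0,0,0.25,0,0,0,0,0,-4,0.22,0,0,0,0,0,-4,0.1,0,0,0,0,0,-4,0.1]
}}

```text
clock: 10.7
tcp_pos: [0.4885, 0.2372, 0.1775]
ee_rot: [3.13, -0.27, -0.002]
force: [0.2, 0.6, -0.7]
grip_width: 0.0769
grasp_force: 0.0
```

Request:
{"fn": "move_arm", "kwargs": {
  "steps": [0,0,0,1,4.2,0,0.05,0,0,0,1,4.2,0,0.05,0,0,0,1,4.2,0,0.05,0,0,0,1,4.2,0,0.05,0,0,0,1,4.2,0,0.05,0,0,0,1,4.2,0,0.05]
}}

```text
clock: 11.3
tcp_pos: [0.5046, -0.0228, 0.1768]
ee_rot: [-3.13, 0.27, -0.0]
force: [1.1, 0.2, 0.5]
grip_width: 0.0809
grasp_force: 0.0
```

Request:
{"fn": "move_arm", "kwargs": {
  "steps": [0,0,0,1,4.2,0,0.05,0,0,0,1,4.2,0,0.05,0,0,0,1,4.2,0,0.05,0,0,0,1,4.2,0,0.05,0,0,0,1.1,4.3,0,0.05,0,0,-0.09,0,0,0,0.05,0,0,0,0,0,0,0.05,0,0,0,0,0,0,0.05]
}}

```text
clock: 12.1
tcp_pos: [0.5187, -0.2374, 0.1763]
ee_rot: [-3.138, 0.132, 0.001]
force: [0.7, 0.7, 0.3]
grip_width: 0.0809
grasp_force: 0.0
```

Run:
```python
from h import *
m=camera_model("wrist");plan(.519,-.238,.06,85);i,d=get_image("wrist"); cv2.imwrite("pics/w4.png",i[...,::-1]); np.savez("w4.npz",i=i,d=d,T=m["T"])
k=(i.max(2)<45).astype(np.uint8)*255; k[300:]=0
n,l,s,c=cv2.connectedComponentsWithStats(k)
for a,b in zip(s,c):
    if a[4]>2000 : print(a,b)
```

```text
shift now-axes [ 0.04  0.07 11.63] shift final-axes [ 0.03  0.06 11.63] turn [-0.001  0.001  0.003]
 tcp [ 0.5187 -0.2374  0.1763] yaw -94.81 F [0.7 0.7 0.3] w 0.0809 g 0.0 t 12.1
[     0      0    640    480 295672] [321.98422915 240.49228199]
[ 276  156   74  134 7456] [312.07953326 222.62178112]
[   0  210   41   90 2662] [ 17.17655898 261.5176559 ]
```

View pics/w4.png

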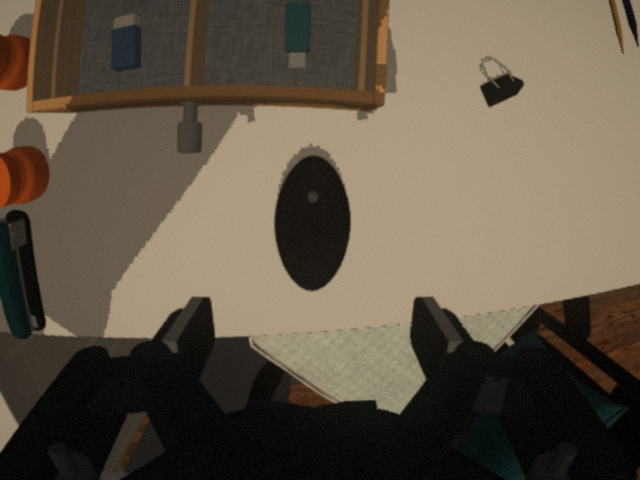

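The mouse at (312,223) is centred between the fingers and aligned with them. The stick at (297,33) and the eraser at (125,42) are both visible.

Run:
```python
from h import *
Z=np.load("w4.npz"); i=Z["i"]; m=camera_model("wrist")|{"T":Z["T"]}
print(wworld([(312,156),(312,290),(312,222.6)],.011,m))
c=wworld([(286,0),(309,2),(286,50),(308,52),(298,60)],.021,m);print("stick",c)
```

```text
[[ 0.57333539 -0.24213969  0.011     ]
 [ 0.46412327 -0.23302271  0.011     ]
 [ 0.52149623 -0.23781227  0.011     ]]
stick [[ 0.69445543 -0.23313562  0.021     ]
 [ 0.6910902  -0.24976824  0.021     ]
 [ 0.6543826  -0.23005776  0.021     ]
 [ 0.65130098 -0.24575293  0.021     ]
 [ 0.64583894 -0.23806707  0.021     ]]
```

Request:
{"fn": "move_arm", "kwargs": {
  "steps": [0,0,0,0,0,4,0.05,0,0,0,0,0,4,0.05,0,0,0,0,0,4,0.05,0,0,0,0,0,1.8,0.05,0,0,0,0,0,0,0.05,0,0,0,0,0,0,0.05]
}}

```text
clock: 12.75
tcp_pos: [0.5194, -0.2372, 0.0393]
ee_rot: [3.139, -0.128, 0.0]
force: [0.9, -0.9, 0.4]
grip_width: 0.0811
grasp_force: 0.0
```

Run:
```python
from h import *
plan(.519,-.238,.025,85);i,d=get_image("side"); cv2.imwrite("pics/s2.png",cv2.resize(i[240:370,270:460,::-1],(760,520)))
```

```text
shift now-axes [-0.03  0.09  1.43] shift final-axes [-0.03  0.09  1.43] turn [ 0.    -0.     0.006]
 tcp [ 0.5194 -0.2372  0.0393] yaw -94.67 F [ 0.9 -0.9  0.4] w 0.0811 g 0.0 t 12.75
```

View pics/s2.png

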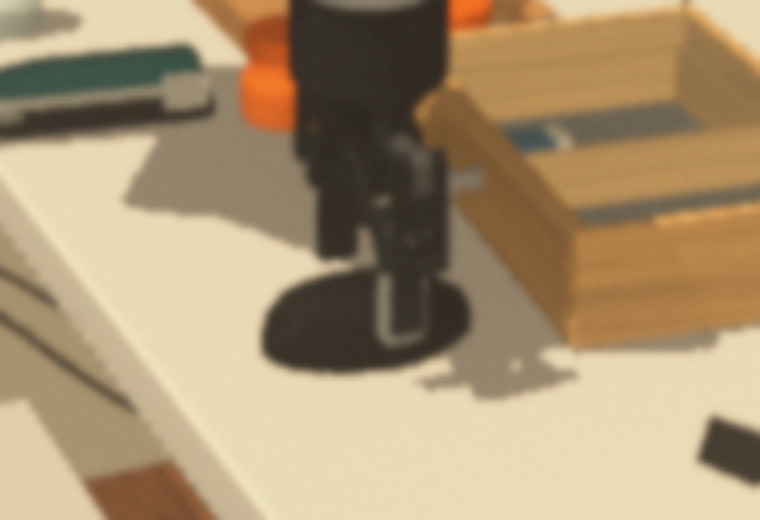

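The near finger hangs beside the mouse at (405,315) and is still high. I'll narrow the fingers and then step down while watching the force.

Request:
{"fn": "move_arm", "kwargs": {
  "steps": [0,0,0,0,0,0,0.18,0,0,0,0,0,0.7,0.18,0,0,0,0,0,0,0.18,0,0,0,0,0,0,0.18]
}}

```text
clock: 13.2
tcp_pos: [0.5189, -0.2378, 0.0319]
ee_rot: [-3.139, 0.129, 0.0]
force: [-0.2, 0.1, -0.6]
grip_width: 0.0699
grasp_force: 0.0
```

Request:
{"fn": "move_arm", "kwargs": {
  "steps": [0,0,0,0,0,0.3,0.18,0,0,0,0,0,0,0.18,0,0,0,0,0,0,0.18]
}}

```text
clock: 13.5
tcp_pos: [0.5189, -0.2378, 0.0287]
ee_rot: [-3.139, 0.129, 0.0]
force: [-0.2, 0.4, -0.9]
grip_width: 0.0701
grasp_force: 0.0
```

Request:
{"fn": "move_arm", "kwargs": {
  "steps": [0,0,0,0,0,0.2,0.18,0,0,0,0,0,0,0.18,0,0,0,0,0,0,0.18]
}}

```text
clock: 13.8
tcp_pos: [0.5189, -0.2378, 0.0267]
ee_rot: [-3.139, 0.129, 0.0]
force: [0.1, 1.4, 0.6]
grip_width: 0.0701
grasp_force: 0.0
```

Request:
{"fn": "move_arm", "kwargs": {
  "steps": [0,0,0,0,0,0.2,0.18,0,0,0,0,0,0,0.18,0,0,0,0,0,0,0.18]
}}

```text
clock: 14.1
tcp_pos: [0.5189, -0.2378, 0.0247]
ee_rot: [-3.139, 0.129, 0.0]
force: [-0.1, 0.0, 0.1]
grip_width: 0.0702
grasp_force: 0.0
```

Request:
{"fn": "move_arm", "kwargs": {
  "steps": [0,0,0,0,0,0,0.4,0,0,0,0,0,0,0.4,0,0,0,0,0,0,0.4,0,0,0,0,0,0,0.4],
  "grip_force": 25
}}

```text
clock: 14.5
tcp_pos: [0.5192, -0.238, 0.0252]
ee_rot: [3.139, -0.129, 0.001]
force: [-1.3, -0.3, 2.7]
grip_width: 0.0585
grasp_force: 27.2
```

Run:
```python
from h import *
plan(.49,.157,.03,85)
```

```text
shift now-axes [ -6.15 -39.12  -0.5 ] shift final-axes [ -6.35 -39.09  -0.48] turn [ 0.    -0.     0.005]
 tcp [ 0.5192 -0.238   0.0252] yaw -94.71 F [-1.3 -0.3  2.7] w 0.0585 g 27.213164437562227 t 14.5
```

Request:
{"fn": "move_arm", "kwargs": {
  "steps": [0,0,0,0,0,-2,0.4,0,0,0,0,0,-3,0.4,0,0,0,0,0,-4,0.4,0,0,0,-0.66,-3.84,0,0.4,0,0,0,-0.66,-3.84,0,0.4,0,0,0,-0.66,-3.84,0,0.4,0,0,0,-0.66,-3.84,0,0.4,0,0,0,-0.66,-3.84,0,0.4]
}}

```text
clock: 15.3
tcp_pos: [0.5011, -0.0422, 0.1144]
ee_rot: [-3.139, 0.13, 0.001]
force: [-0.1, 0.1, -0.9]
grip_width: 0.0582
grasp_force: 27.4
```

Request:
{"fn": "move_arm", "kwargs": {
  "steps": [0,0,0,-0.66,-3.84,0,0.4,0,0,0,-0.66,-3.84,0,0.4,0,0,0,-0.66,-3.84,0,0.4,0,0,0,-0.66,-3.84,0,0.4,0,0,0,-0.66,-3.84,0,0.4,0,0,0,0,0,0,0.4,0,0,0,0,0,4,0.4,0,0,0,0,0,0,0.4]
}}

```text
clock: 16.1
tcp_pos: [0.4806, 0.1498, 0.0701]
ee_rot: [3.137, -0.128, -0.017]
force: [-1.3, 0.3, -1.3]
grip_width: 0.0583
grasp_force: 27.9
```

Run:
```python
from h import *
plan(.485,.15,.025,85);i,d=get_image("scene"); a=cv2.resize(i[200:330,200:440,::-1],(720,390)); m=camera_model("wrist"); j,d=get_image("wrist"); np.savez("w5.npz",i=j,T=m["T"])
cv2.imwrite("pics/s3.png",np.vstack([a,cv2.resize(j[120:400,:,::-1],(480,210)) if 0 else cv2.copyMakeBorder(cv2.resize(j[120:400,:,::-1],(480,210)),0,0,0,240,0)]))
```

```text
shift now-axes [ 0.49 -0.06  4.5 ] shift final-axes [ 0.44 -0.06  4.51] turn [0.002 0.011 0.006]
 tcp [0.4806 0.1498 0.0701] yaw -94.68 F [-1.3  0.3 -1.3] w 0.0583 g 27.894408479332924 t 16.1
```

View pics/s3.png

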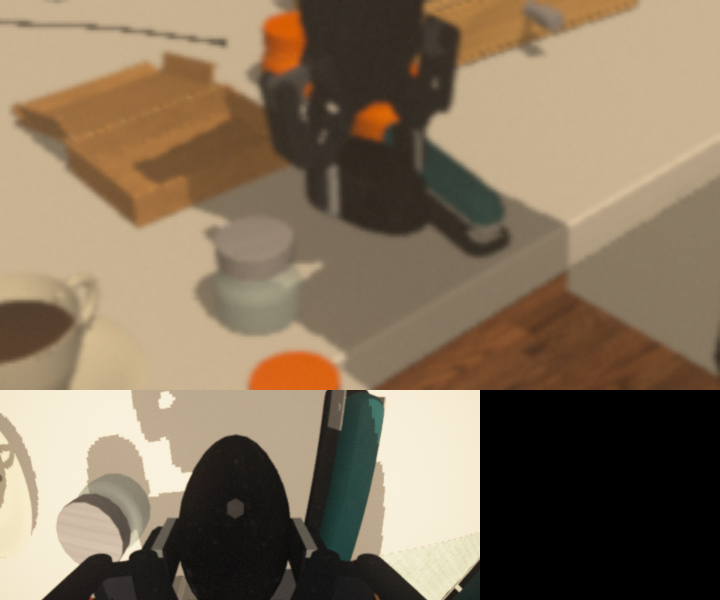

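The mouse is held level between the jar, at (255,275), and the stapler, at (465,195), with room on both sides. I'll lower it.

Request:
{"fn": "move_arm", "kwargs": {
  "steps": [0,0,0,0,0,2.5,0.4,0,0,0,0,0,2,0.4,0,0,0,0,0,0.3,0.4,0,0,0,0,0,0.2,0.4,0,0,0,0,0,0,0.4,0,0,0,0,0,0,0.4]
}}

```text
clock: 16.8
tcp_pos: [0.4859, 0.1503, 0.0263]
ee_rot: [-3.139, 0.129, -0.004]
force: [-1.1, -0.3, -0.8]
grip_width: 0.0582
grasp_force: 27.9
```

Request:
{"fn": "move_arm", "kwargs": {
  "steps": [0,0,0,0,0,0,0.23,0,0,0,0,0,0,0.23,0,0,0,0,0,0,0.23,0,0,0,0,0,-3,0.23,0,0,0,0,0,-4,0.23,0,0,0,0,0,-4,0.23,0,0,0,0,0,-3,0.23]
}}

```text
clock: 17.5
tcp_pos: [0.4854, 0.1505, 0.1676]
ee_rot: [-3.138, 0.129, -0.005]
force: [0.3, 0.2, 0.8]
grip_width: 0.066
grasp_force: 0.0
```

Run:
```python
from h import *
plan(.55,-.15,.2,82)
m=camera_model("wrist"); j,d=get_image("wrist"); np.savez("w6.npz",i=j,T=m["T"])
a=cv2.resize(get_image("scene")[0][200:330,200:440,::-1],(720,390))
cv2.imwrite("pics/s4.png",a)
```

```text
shift now-axes [ 8.91 29.42 -3.23] shift final-axes [10.58 28.86 -3.24] turn [-0.001 -0.003  0.058]
 tcp [0.4854 0.1505 0.1676] yaw -94.7 F [0.3 0.2 0.8] w 0.066 g 0.0 t 17.5
```

View pics/s4.png

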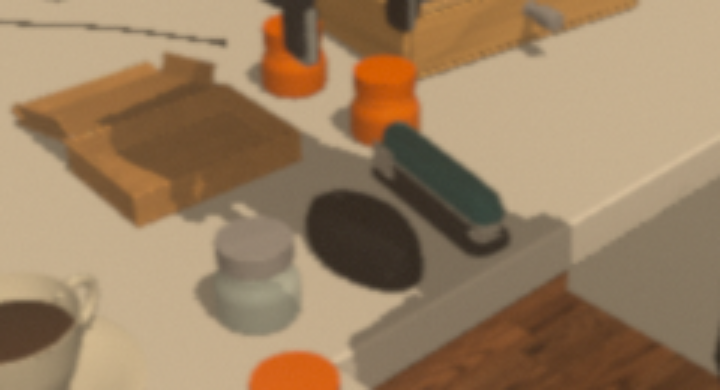

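Stapler, mouse and jar all stand upright aside at (445,185), (365,240) and (257,275). Next is the knob.

Request:
{"fn": "move_arm", "kwargs": {
  "steps": [0,0,0.058,0,0,0,0.4,0,0,0,1.9,3.6,0,0.5,0,0,0,1.9,3.6,0,0.5,0,0,0,1.9,3.6,0,0.5,0,0,0,1.9,3.6,0,0.5,0,0,0,1.9,3.6,0,0.5,0,0,0,1.9,3.6,0,0.5,0,0,0,1.9,3.6,0,0.5]
}}

```text
clock: 18.4
tcp_pos: [0.5809, -0.1191, 0.1633]
ee_rot: [-3.133, 0.22, 0.003]
force: [0.5, -0.5, -0.6]
grip_width: 0.0428
grasp_force: 0.0
```

Request:
{"fn": "move_arm", "kwargs": {
  "steps": [0,0,0,2.1,3.7,0,0.5,0,0,0,0,0,0,0.5,0,0,0,0,0,0,0.5]
}}

```text
clock: 18.7
tcp_pos: [0.5962, -0.1579, 0.1632]
ee_rot: [-3.132, 0.223, 0.004]
force: [-0.4, 0.5, -0.5]
grip_width: 0.0427
grasp_force: 0.0
```

Run:
```python
from h import *
plan(.598,-.157,.041,82)
m=camera_model("wrist"); i,d=get_image("wrist"); np.savez("w7.npz",i=i,T=m["T"],d=d); cv2.imwrite("pics/w7.png",i[...,::-1])
```

```text
shift now-axes [ 0.19 -0.1  12.22] shift final-axes [ 0.16 -0.11 12.22] turn [-0.001  0.003 -0.002]
 tcp [ 0.5962 -0.1579  0.1632] yaw -98.14 F [-0.4  0.5 -0.5] w 0.0427 g 0.0 t 18.7
```

View pics/w7.png

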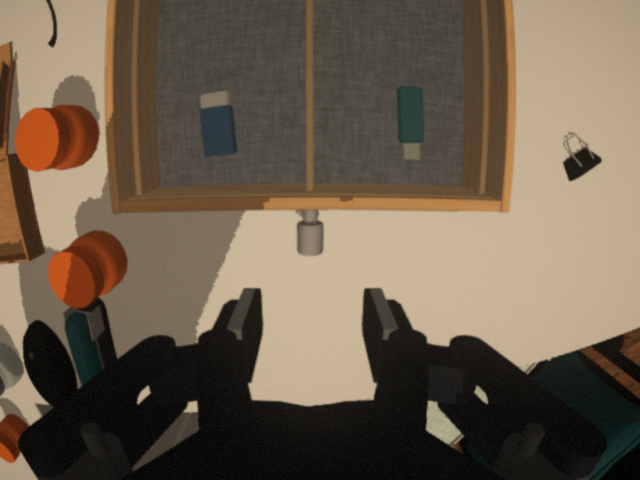

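The knob at (310,238) lies straight ahead between the fingers. The teal stick is at (411,122) in the right half with its plug toward the front, and the blue/white eraser at (217,124) in the left half. So the stick is the one in the right half.

Run:
```python
from h import *
Z=np.load("w7.npz"); i=Z["i"]; m=camera_model("wrist")|{"T":Z["T"]}
print("knob",wworld([(310,222),(310,255),(310,238)],.045,m))
r,g,b=i.astype(int).transpose(2,0,1)
k=((g-r>12)&(b-r>6)).astype(np.uint8)
wmeas(i,m,k,385,70,440,160,.021,"stick body"); print(wworld([(410,86.5),(411,142.5),(412,159)],.021,m))
print("box corners",wworld([(113,211),(509,211),(310,205)],.066,m),"div",wworld([(310,190)],.058,m))
```

```text
knob [[ 0.61080674 -0.1587251   0.045     ]
 [ 0.58830374 -0.15548544  0.045     ]
 [ 0.60004173 -0.15717619  0.045     ]]
stick body [ 673.3 -238.6] [17.7 39.5] 83.0 px (398, 86, 25, 56)
[[ 0.69272502 -0.24100742  0.021     ]
 [ 0.65275875 -0.23672189  0.021     ]
 [ 0.64092047 -0.23619638  0.021     ]]
box corners [[ 0.64245951 -0.03337425  0.066     ]
 [ 0.60604597 -0.28890198  0.066     ]
 [ 0.62607105 -0.16103792  0.066     ]] div [[ 0.63369356 -0.16208672  0.058     ]]
```

Request:
{"fn": "move_arm", "kwargs": {
  "steps": [0,0,0,0.2,-0.1,4,0.5,0,0,0,0,0,4,0.5,0,0,0,0,0,3,0.5,0,0,0,0,0,1.2,0.5,0,0,0,0,0,0,0.5,0,0,0,0,0,0,0.5]
}}

```text
clock: 19.35
tcp_pos: [0.5998, -0.1563, 0.0442]
ee_rot: [3.133, -0.219, 0.003]
force: [-0.3, 0.3, 0.7]
grip_width: 0.0426
grasp_force: 0.0
```

Run:
```python
from h import *
plan(.598,-.157,.041,82)
```

```text
shift now-axes [-0.17  0.09  0.32] shift final-axes [-0.17  0.09  0.32] turn [ 0.    -0.002  0.   ]
 tcp [ 0.5998 -0.1563  0.0442] yaw -97.98 F [-0.3  0.3  0.7] w 0.0426 g 0.0 t 19.35
```

Request:
{"fn": "move_arm", "kwargs": {
  "steps": [0,0,0,0,0,0.2,0.5,0,0,0,0,0,0,1,0,0,0,0,0,0,1,0,0,0,0,0,0,1,0,0,0,-1,0,0,1,0,0,0,-2.5,0,0,1,0,0,0,-2.5,0,0,1,0,0,0,-2.5,0,0,1],
  "grip_force": 40
}}

```text
clock: 20.15
tcp_pos: [0.5153, -0.1449, 0.0423]
ee_rot: [3.133, -0.22, 0.007]
force: [2.3, 1.5, 6.3]
grip_width: 0.0166
grasp_force: 41.3
```

Request:
{"fn": "move_arm", "kwargs": {
  "steps": [0,0,0,-1.5,0,0,1,0,0,0,-1,0,0,1,0,0,0,0,0,0,1,0,0,0,0,0,0,1]
}}

```text
clock: 20.55
tcp_pos: [0.49, -0.1413, 0.0423]
ee_rot: [3.134, -0.221, 0.002]
force: [-0.4, 3.2, 8.0]
grip_width: 0.0165
grasp_force: 41.5
```

Run:
```python
from h import *
plan(.567,-.223,.15,82)
```

```text
shift now-axes [  8.78   7.01 -10.76] shift final-axes [  8.76   7.02 -10.77] turn [ 0.    -0.001 -0.001]
 tcp [ 0.49   -0.1413  0.0423] yaw -98.05 F [-0.4  3.2  8. ] w 0.0165 g 41.4505934715271 t 20.55
```

Request:
{"fn": "move_arm", "kwargs": {
  "steps": [0,0,0,0,0,0,0.5,0,0,0,0,0,0,0.5,0,0,0,0,0,0,0.5,0,0,0,0,0,-4,0.5,0,0,0,0,0,-4,0.5,0,0,0,0,0,-4,0.5,0,0,0,4.2,3.5,0,0.5,0,0,0,4.3,3.6,0,0.5]
}}

```text
clock: 21.35
tcp_pos: [0.5585, -0.2162, 0.1642]
ee_rot: [3.131, -0.217, 0.008]
force: [0.5, -0.9, 0.5]
grip_width: 0.0427
grasp_force: 0.0
```

Request:
{"fn": "move_arm", "kwargs": {
  "steps": [0,0,0,0,0,0,0.5,0,0,0,0,0,0,0.5]
}}

```text
clock: 21.55
tcp_pos: [0.5567, -0.216, 0.1594]
ee_rot: [-3.133, 0.222, 0.004]
force: [-0.1, -0.3, -0.8]
grip_width: 0.0427
grasp_force: 0.0
```

Run:
```python
from h import *
m=camera_model("wrist"); i,d=get_image("wrist"); np.savez("w8.npz",i=i,T=m["T"],d=d)
r,g,b=i.astype(int).transpose(2,0,1)
k=((g-r>12)&(b-r>6)).astype(np.uint8); k[330:]=0
n,l,s,c=cv2.connectedComponentsWithStats(k)
for a in s[1:]:
    if a[4]>150: print(a)
j=1+np.argmax([ (a[4] if a[0]>200 and a[0]<420 else 0) for a in s[1:]]); a=s[j]
q=wmeas(i,m,(l==j).astype(np.uint8),a[0],a[1],a[0]+a[2],a[1]+a[3],.021,"stick body")
plan(q[0][0]/1000,q[0][1]/1000,.05,82)
f=240/np.tan(np.radians(m["vertical_fov"]/2)); print("f",f)
cv2.imwrite("pics/w8.png",cv2.resize(i[150:390,160:480,::-1],(800,600)))
```

```text
[ 309  195   26   56 1309]
[129 220  28  42 600]
[  8 280  32  50 934]
stick body [ 564.7 -224.4] [17.1 40.2] 84.3 px (309, 195, 26, 56)
shift now-axes [ 1.    0.82 10.94] shift final-axes [ 0.97  0.81 10.95] turn [-0.001  0.003 -0.001]
 tcp [ 0.5562 -0.2151  0.1595] yaw -98.05 F [-0.4  0.4 -0.1] w 0.0429 g 0.0 t 21.6
f 371.64829954431775
```

View pics/w8.png

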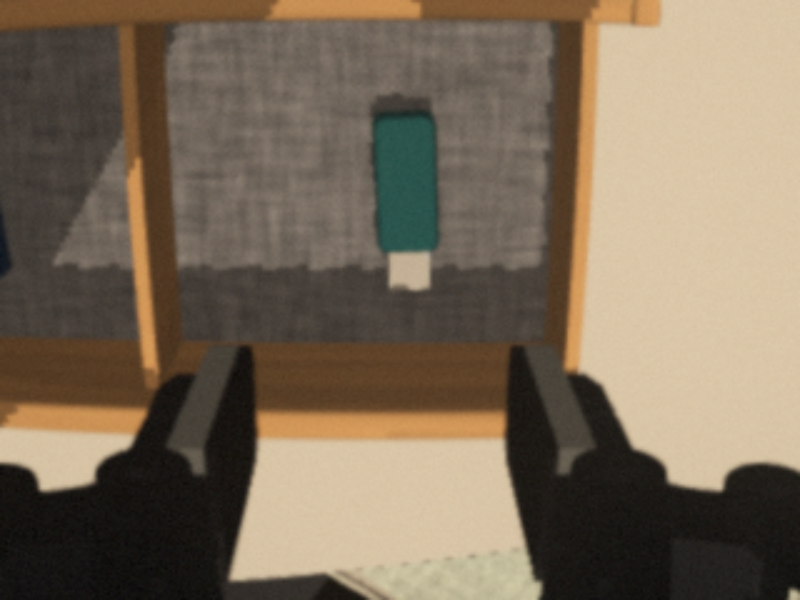

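The drawer is open. In this crop the teal stick is at (405,185) with its metal plug toward the front, alone in the right half, and the fingers straddle its column. I'll narrow the fingers and descend.

Request:
{"fn": "move_arm", "kwargs": {
  "steps": [0,0,0,1,0.8,0,0.62,0,0,0,0,0,4,0.62,0,0,0,0,0,4,0.62,0,0,0,0,0,3,0.62,0,0,0,0,0,0,0.62,0,0,0,0,0,0,0.62]
}}

```text
clock: 22.2
tcp_pos: [0.5659, -0.2246, 0.0511]
ee_rot: [-3.134, 0.219, 0.001]
force: [1.0, 0.2, 0.1]
grip_width: 0.0326
grasp_force: 0.0
```

Run:
```python
from h import *
plan(.565,-.2242,.0355,82)
```

```text
shift now-axes [-0.09 -0.02  1.56] shift final-axes [-0.09 -0.02  1.56] turn [-0.  0. -0.]
 tcp [ 0.5659 -0.2246  0.0511] yaw -98.01 F [1.  0.2 0.1] w 0.0326 g 0.0 t 22.2
```

Request:
{"fn": "move_arm", "kwargs": {
  "steps": [0,0,0,0,0,1,0.62,0,0,0,0,0,0.5,0.62,0,0,0,0,0,0,0.62,0,0,0,0,0,0,1,0,0,0,0,0,0,1,0,0,0,0,0,0,1,0,0,0,0,0,0,1],
  "grip_force": 25
}}

```text
clock: 22.9
tcp_pos: [0.5668, -0.2252, 0.0374]
ee_rot: [3.133, -0.22, 0.003]
force: [-0.2, 1.4, 5.7]
grip_width: 0.0169
grasp_force: 28.6
```

Request:
{"fn": "move_arm", "kwargs": {
  "steps": [0,0,0,0,0,-3,1,0,0,0,0,0,-4,1,0,0,0,0,0,-4,1,0,0,0,0.4,-4.05,0,1,0,0,0,0.4,-4.05,0,1,0,0,0,0.4,-4.05,0,1,0,0,0,0.4,-4.05,0,1,0,0,0,0.4,-4.05,0,1]
}}

```text
clock: 23.7
tcp_pos: [0.6138, -0.0256, 0.1455]
ee_rot: [3.134, -0.22, -0.001]
force: [0.5, -0.5, -0.4]
grip_width: 0.0172
grasp_force: 26.7
```

Request:
{"fn": "move_arm", "kwargs": {
  "steps": [0,0,0,0.4,-4.05,0,1,0,0,0,0.4,-4.05,0,1,0,0,0,0.4,-4.05,0,1,0,0,0,0.4,-4.05,0,1,0,0,0,0.4,-4.05,0,1,0,0,0,0,0,0,1,0,0,0,0,0,0,1]
}}

```text
clock: 24.4
tcp_pos: [0.6616, 0.1713, 0.1452]
ee_rot: [3.133, -0.217, -0.001]
force: [-0.4, 0.4, -0.3]
grip_width: 0.0171
grasp_force: 26.7
```

Run:
```python
from h import *
plan(.663,.171,.03,82)
i,d=get_image("scene"); P=world("scene",d.astype(float))
hsv=cv2.cvtColor(i,cv2.COLOR_RGB2HSV)
k=(d>0)&(P[...,2]>.02)&(P[...,2]<.032)&(P[...,0]>.58)&(P[...,0]<.72)&(P[...,1]>.08)&(P[...,1]<.27)
t=P[k]; print(cv2.minAreaRect((t[:,:2]*1000).astype(np.float32)),t.min(0),t.max(0))
```

```text
shift now-axes [ 0.15 -0.   11.52] shift final-axes [1.400e-01 1.000e-02 1.152e+01] turn [0.001 0.001 0.002]
 tcp [0.6616 0.1713 0.1452] yaw -97.91 F [-0.4  0.4 -0.3] w 0.0171 g 26.735077500343323 t 24.4
((666.3359375, 170.92453002929688), (141.19326782226562, 111.70344543457031), 87.95077514648438) [0.60809378 0.09996532 0.02000564] [0.71987607 0.24293835 0.03006399]
```

Request:
{"fn": "move_arm", "kwargs": {
  "steps": [0,0,0,0,0,4,1,0,0,0,0,0,4,1,0,0,0,0,0,2.5,1,0,0,0,0,0,0.8,1,0,0,0,0,0,0,1,0,0,0,0,0,0,1]
}}

```text
clock: 25.05
tcp_pos: [0.6633, 0.1699, 0.0345]
ee_rot: [-3.133, 0.222, -0.005]
force: [-0.2, -0.9, 0.4]
grip_width: 0.0172
grasp_force: 26.7
```

Request:
{"fn": "move_arm", "kwargs": {
  "steps": [0,0,0,0,0,0.2,1,0,0,0,0,0,0,1,0,0,0,0,0,0,1]
}}

```text
clock: 25.35
tcp_pos: [0.6625, 0.1707, 0.0317]
ee_rot: [-3.134, 0.22, -0.002]
force: [0.0, 0.6, 0.5]
grip_width: 0.0173
grasp_force: 26.7
```

Request:
{"fn": "move_arm", "kwargs": {
  "steps": [0,0,0,0,0,0.2,1,0,0,0,0,0,0,1,0,0,0,0,0,0,1]
}}

```text
clock: 25.65
tcp_pos: [0.6619, 0.1707, 0.0287]
ee_rot: [3.134, -0.22, -0.0]
force: [-0.7, -0.1, -0.7]
grip_width: 0.0173
grasp_force: 26.7
```

Request:
{"fn": "move_arm", "kwargs": {
  "steps": [0,0,0,0,0,0.1,1,0,0,0,0,0,0,1,0,0,0,0,0,0,1]
}}

```text
clock: 25.95
tcp_pos: [0.6621, 0.1707, 0.0284]
ee_rot: [3.134, -0.22, -0.0]
force: [-3.1, 0.3, 5.1]
grip_width: 0.0169
grasp_force: 28.4
```

Request:
{"fn": "move_arm", "kwargs": {
  "steps": [0,0,0,0,0,0,0.65,0,0,0,0,0,0,0.65,0,0,0,0,0,0,0.65,0,0,0,0,0,-4,0.5,0,0,0,0,0,-4,0.5,0,0,0,0,0,-4,0.5,0,0,0,-1.4,3.7,0,0.5,0,0,0,-1.4,3.7,0,0.5]
}}

```text
clock: 26.75
tcp_pos: [0.6249, 0.1012, 0.15]
ee_rot: [-3.134, 0.217, -0.007]
force: [0.2, -1.2, -0.5]
grip_width: 0.0429
grasp_force: 0.0
```

Run:
```python
from h import *
m=camera_model("wrist"); i,_=get_image("wrist"); j,d=get_image("scene"); P=world("scene",d.astype(float))
c=j.astype(int); k=(c[...,1]-c[...,0]>8)&(d>0)&(P[...,0]>.6)&(P[...,0]<.72)&(P[...,1]>.09)&(P[...,1]<.25); t=P[k]
print("stick scene",len(t),t.mean(0) if len(t) else 0,cv2.minAreaRect((t[:,:2]*1000).astype(np.float32)) if len(t)>4 else 0)
k=(d>0)&(P[...,2]>.02)&(P[...,2]<.032)&(P[...,0]>.58)&(P[...,0]<.72)&(P[...,1]>.08)&(P[...,1]<.27)
t=P[k]; print("mailer",cv2.minAreaRect((t[:,:2]*1000).astype(np.float32)))
r,g,b=i.astype(int).transpose(2,0,1); n,l,s,cc=cv2.connectedComponentsWithStats(((g-r>12)&(b-r>6)).astype(np.uint8))
for a,q in zip(s[1:],cc[1:]):
    if a[4]>150: print(a,wworld([q],.012,m)[0])
plan(.49,-.1413,.044,82)
```

```text
stick scene 61 [0.65809962 0.17408168 0.01127189] ((658.3643188476562, 173.41015625), (15.095330238342285, 37.143672943115234), 78.53304290771484)
mailer ((666.2813720703125, 170.4816436767578), (143.07696533203125, 110.87065887451172), 88.2405776977539)
[ 198  177   25   54 1177] [0.65936345 0.16982971 0.012     ]
[536 254  25  40 736] [ 0.56510979 -0.09560478  0.012     ]
[352 333  25  68 910] [0.49680745 0.07505395 0.012     ]
[617 444  23  36 376] [ 0.15428929 -0.37594084  0.012     ]
shift now-axes [-9.61 25.58 10.37] shift final-axes [-9.72 25.56 10.31] turn [ 0.002  0.002 -0.003]
 tcp [0.6219 0.0983 0.1471] yaw -98.2 F [-0.   0.8 -0.4] w 0.0428 g 0.0 t 26.85
```

The stick lies flat in the mailer: its top is at z ≈ 12 mm, centred at (0.659,0.171), and the mailer has not moved. I'll go back to the knob.

Request:
{"fn": "move_arm", "kwargs": {
  "steps": [0,0,0,-1.4,3.65,0,0.5,0,0,0,-1.4,3.65,0,0.5,0,0,0,-1.4,3.65,0,0.5,0,0,0,-1.4,3.65,0,0.5,0,0,0,-1.4,3.65,0,0.5,0,0,0,-1.4,3.65,0,0.5,0,0,0,-1.3,3.65,0,0.5,0,0,0,0,0,0,0.5]
}}

```text
clock: 27.65
tcp_pos: [0.491, -0.1411, 0.1476]
ee_rot: [3.133, -0.227, -0.0]
force: [1.0, 0.0, -0.1]
grip_width: 0.0425
grasp_force: 0.0
```

Request:
{"fn": "move_arm", "kwargs": {
  "steps": [0,0,0,0,0,4,0.5,0,0,0,0,0,0,0.5]
}}

```text
clock: 27.85
tcp_pos: [0.4893, -0.1363, 0.1033]
ee_rot: [-3.13, 0.22, 0.014]
force: [-1.2, 0.9, -0.9]
grip_width: 0.0424
grasp_force: 0.0
```

Run:
```python
from h import *
plan(.49,-.1413,.0425,82)
```

```text
shift now-axes [0.2  0.51 6.08] shift final-axes [0.14 0.48 6.08] turn [-0.004  0.009 -0.001]
 tcp [ 0.4893 -0.1363  0.1033] yaw -98.06 F [-1.2  0.9 -0.9] w 0.0424 g 0.0 t 27.85
```

Request:
{"fn": "move_arm", "kwargs": {
  "steps": [0,0,0,0,0,3,0.5,0,0,0,0,0,2.6,0.5,0,0,0,0,0,0.5,0.5,0,0,0,0,0,0,0.5,0,0,0,0,0,0,0.5,0,0,0,0,0,0,1,0,0,0,0,0,0,1,0,0,0,0,0,0,1],
  "grip_force": 40
}}

```text
clock: 28.65
tcp_pos: [0.4937, -0.1415, 0.0489]
ee_rot: [3.127, -0.216, 0.007]
force: [-1.2, -9.3, 0.1]
grip_width: 0.0164
grasp_force: 39.0
```

Request:
{"fn": "move_arm", "kwargs": {
  "steps": [0,0,0,1,0,0,1,0,0,0,2.5,0,0,1,0,0,0,2.5,0,0,1,0,0,0,2.5,0,0,1,0,0,0,1.5,0,0,1,0,0,0,0,0,0,1,0,0,0,0,0,0,1]
}}

```text
clock: 29.35
tcp_pos: [0.5934, -0.1555, 0.049]
ee_rot: [3.128, -0.218, 0.008]
force: [0.5, -7.6, 0.3]
grip_width: 0.0162
grasp_force: 41.2
```

Request:
{"fn": "move_arm", "kwargs": {
  "steps": [0,0,0,0.5,0,0,1,0,0,0,0.3,0,0,1,0,0,0,0,0,0,1,0,0,0,0,0,0,1]
}}

```text
clock: 29.75
tcp_pos: [0.6005, -0.1566, 0.049]
ee_rot: [3.128, -0.218, 0.007]
force: [0.6, -8.5, 0.7]
grip_width: 0.016
grasp_force: 41.1
```

Request:
{"fn": "move_arm", "kwargs": {
  "steps": [0,0,0,0.2,0,0,1,0,0,0,0,0,0,1,0,0,0,0,0,0,1]
}}

```text
clock: 30.05
tcp_pos: [0.6022, -0.1568, 0.049]
ee_rot: [3.128, -0.218, 0.005]
force: [-1.0, -7.4, 0.7]
grip_width: 0.0163
grasp_force: 41.1
```

Request:
{"fn": "move_arm", "kwargs": {
  "steps": [0,0,0,0.3,0,0,1,0,0,0,0,0,0,1,0,0,0,0,0,0,1]
}}

```text
clock: 30.35
tcp_pos: [0.6031, -0.1569, 0.0489]
ee_rot: [3.129, -0.217, -0.005]
force: [-7.0, -7.0, 6.8]
grip_width: 0.0163
grasp_force: 41.6
```

Request:
{"fn": "move_arm", "kwargs": {
  "steps": [0,0,0,0.1,0,0,1,0,0,0,0,0,0,1,0,0,0,0,0,0,1]
}}

```text
clock: 30.65
tcp_pos: [0.6032, -0.1569, 0.0489]
ee_rot: [3.129, -0.216, -0.009]
force: [-9.9, -7.0, 8.6]
grip_width: 0.0163
grasp_force: 41.8
```

Force of 10 N without movement: the drawer is shut. I'll let go and fetch the mouse.

Request:
{"fn": "move_arm", "kwargs": {
  "steps": [0,0,0,0,0,0,0.5,0,0,0,0,0,0,0.5,0,0,0,0,0,0,0.5,0,0,0,0,0,-4,0.5,0,0,0,0,0,-4,0.4,0,0,0,0,0,-4,0.3]
}}

```text
clock: 31.25
tcp_pos: [0.605, -0.1536, 0.1678]
ee_rot: [-3.133, 0.219, 0.001]
force: [0.9, -0.1, -0.2]
grip_width: 0.0597
grasp_force: 0.0
```

Request:
{"fn": "move_arm", "kwargs": {
  "steps": [0,0,0,-2,-3.6,0,0.23,0,0,0,-2,-3.6,0,0.23,0,0,0,-2,-3.6,0,0.23,0,0,0,-2,-3.6,0,0.23,0,0,0,-2,-3.6,0,0.23,0,0,0,-2,-3.6,0,0.23,0,0,0,-2,-3.6,0,0.23,0,0,0,-2,-3.6,0,0.23]
}}

```text
clock: 32.05
tcp_pos: [0.4862, 0.1553, 0.1671]
ee_rot: [-3.133, 0.22, -0.001]
force: [0.3, -0.3, 0.4]
grip_width: 0.0657
grasp_force: 0.0
```

Request:
{"fn": "move_arm", "kwargs": {
  "steps": [0,0,-0.057,0,0,0,0.23,0,0,0,0,0,0,0.23,0,0,0,0,0,0,0.23]
}}

```text
clock: 32.35
tcp_pos: [0.4871, 0.1535, 0.167]
ee_rot: [-3.139, 0.132, -0.001]
force: [-0.4, -0.6, -0.2]
grip_width: 0.0659
grasp_force: 0.0
```

Run:
```python
from h import *
plan(.4856,.1505,.0255,85.3)
m=camera_model("wrist"); i,_=get_image("wrist"); k=(i.max(2)<45).astype(np.uint8); k[300:]=0
n,l,s,c=cv2.connectedComponentsWithStats(k)
for a,q in zip(s[1:],c[1:]):
    if a[4]>2000: print(a,q)
    if a[4]>3000:
        P=wworld(np.argwhere((k>0)&(l==l[int(q[1]),int(q[0])]))[:,::-1],.011,m); print(P.mean(0))
j,d=get_image("scene"); P=world("scene",d.astype(float)); k=(d>0)&(P[...,2]>.06)&(P[...,2]<.075)&(P[...,1]<0)&(P[...,0]>.45)&(P[...,0]<.9)&(P[...,1]>-.36); t=P[k]; print("box rim",cv2.minAreaRect((t[:,:2]*1000).astype(np.float32)))
k=(d>0)&(P[...,2]>.025)&(P[...,2]<.06)&(P[...,1]<-.1)&(P[...,0]>.46)&(P[...,0]<.605)&(P[...,1]>-.2); t=P[k]; print("knob",len(t),t.min(0),t.mean(0))
```

```text
shift now-axes [-0.13  0.32 14.15] shift final-axes [-0.13  0.32 14.15] turn [-0.    -0.    -0.002]
 tcp [0.4871 0.1535 0.167 ] yaw -94.81 F [-0.4 -0.6 -0.2] w 0.0659 g 0.0 t 32.35
[ 381  124   59  176 3750] [403.14906667 212.32506667]
[0.49390495 0.08207782 0.011     ]
[ 279  159   77  138 7945] [316.58527376 227.71353052]
[0.48746596 0.14972059 0.011     ]
box rim ((712.8792114257812, -171.35604858398438), (262.7173156738281, 185.03321838378906), 81.8265151977539)
knob 58 [ 0.58581197 -0.16342092  0.02903971] [ 0.59380528 -0.15241474  0.0383236 ]
```

The knob front is back at x = 0.586, as at the start, and the box rim is unchanged. I'll descend on the mouse.

Request:
{"fn": "move_arm", "kwargs": {
  "steps": [0,0,0,-0.1,0.3,3,0.23,0,0,0,0,0,4,0.23,0,0,0,0,0,4,0.23,0,0,0,0,0,2.2,0.23,0,0,0,0,0,0.7,0.23,0,0,0,0,0,0.2,0.23,0,0,0,0,0,0,0.23,0,0,0,0,0,0,0.23],
  "grip_force": 25
}}

```text
clock: 33.25
tcp_pos: [0.4872, 0.1505, 0.0275]
ee_rot: [-3.138, 0.131, -0.005]
force: [0.5, -0.1, -0.5]
grip_width: 0.0658
grasp_force: 0.0
```

Request:
{"fn": "move_arm", "kwargs": {
  "steps": [0,0,0,0,0,0,0.4,0,0,0,0,0,0,0.4,0,0,0,0,0,0,0.4,0,0,0,0,0,0,0.4]
}}

```text
clock: 33.65
tcp_pos: [0.4872, 0.1506, 0.0279]
ee_rot: [-3.139, 0.13, -0.005]
force: [-1.5, -0.7, 6.2]
grip_width: 0.0582
grasp_force: 26.5
```

Run:
```python
from h import *
plan(.5190,-.238,.0255,85.3)
```

```text
shift now-axes [ 6.4  38.46  0.25] shift final-axes [ 6.36 38.47  0.24] turn [-0.    -0.003 -0.001]
 tcp [0.4872 0.1506 0.0279] yaw -94.76 F [-1.5 -0.7  6.2] w 0.0582 g 26.51655930094421 t 33.65
```

Request:
{"fn": "move_arm", "kwargs": {
  "steps": [0,0,0,0,0,-2,0.4,0,0,0,0,0,-3,0.4,0,0,0,0,0,-4,0.4,0,0,0,0.65,3.84,0,0.4,0,0,0,0.65,3.84,0,0.4,0,0,0,0.65,3.84,0,0.4,0,0,0,0.65,3.84,0,0.4,0,0,0,0.65,3.84,0,0.4]
}}

```text
clock: 34.45
tcp_pos: [0.5022, -0.0449, 0.1165]
ee_rot: [3.139, -0.13, 0.003]
force: [1.3, -0.6, -0.7]
grip_width: 0.058
grasp_force: 27.6
```

Request:
{"fn": "move_arm", "kwargs": {
  "steps": [0,0,0,0.65,3.84,0,0.4,0,0,0,0.65,3.84,0,0.4,0,0,0,0.65,3.84,0,0.4,0,0,0,0.65,3.84,0,0.4,0,0,0,0.65,3.84,0,0.4,0,0,0,0,0,0,0.4,0,0,0,0,0,4,0.4,0,0,0,0,0,0,0.4]
}}

```text
clock: 35.25
tcp_pos: [0.5152, -0.235, 0.0712]
ee_rot: [-3.133, 0.131, 0.014]
force: [-1.4, 1.2, -2.1]
grip_width: 0.0579
grasp_force: 27.8
```

Request:
{"fn": "move_arm", "kwargs": {
  "steps": [0,0,0,0,0,2.5,0.4,0,0,0,0,0,2,0.4,0,0,0,0,0,0.3,0.4,0,0,0,0,0,0,0.4,0,0,0,0,0,0,0.4]
}}

```text
clock: 35.75
tcp_pos: [0.5192, -0.2375, 0.0291]
ee_rot: [3.138, -0.13, 0.003]
force: [-0.3, -0.1, -1.2]
grip_width: 0.0582
grasp_force: 28.6
```

Run:
```python
from h import *
plan(.5205,-.238,.0265,85.3)
```

```text
shift now-axes [0.13 0.04 0.26] shift final-axes [0.13 0.04 0.26] turn [ 0.001 -0.002 -0.001]
 tcp [ 0.5192 -0.2375  0.0291] yaw -94.74 F [-0.3 -0.1 -1.2] w 0.0582 g 28.63124937750399 t 35.75
```

Request:
{"fn": "move_arm", "kwargs": {
  "steps": [0,0,0,0.1,0,0.2,0.4,0,0,0,0,0,0,0.4,0,0,0,0,0,0,0.22,0,0,0,0,0,0,0.22,0,0,0,0,0,0,0.22,0,0,0,0,0,-4,0.22,0,0,0,0,0,-4,0.22,0,0,0,0,0,-5,0.22]
}}

```text
clock: 36.55
tcp_pos: [0.5183, -0.2369, 0.1552]
ee_rot: [-3.136, 0.131, 0.006]
force: [0.7, -0.0, 0.1]
grip_width: 0.0666
grasp_force: 0.0
```

Request:
{"fn": "move_arm", "kwargs": {
  "steps": [0,0,0.09,0,0,0,0.25,0,0,0,-1,-4.2,0,0.25,0,0,0,-1,-4.2,0,0.25,0,0,0,-1,-4.2,0,0.25,0,0,0,-1,-4.2,0,0.25,0,0,0,-1,-4.2,0,0.25,0,0,0,-1,-4.2,0,0.25]
}}

```text
clock: 37.25
tcp_pos: [0.5035, 0.0226, 0.1559]
ee_rot: [-3.13, 0.272, -0.001]
force: [0.6, 1.0, -0.1]
grip_width: 0.064
grasp_force: 0.0
```

Request:
{"fn": "move_arm", "kwargs": {
  "steps": [0,0,0,-1,-4.2,0,0.25,0,0,0,-1,-4.2,0,0.25,0,0,0,-1,-4.2,0,0.25,0,0,0,-1,-4.2,0,0.25,0,0,0,-1.2,-4.2,0,0.25,0,0,0,0,0,0,0.25,0,0,0,0,0,0,0.25]
}}

```text
clock: 37.95
tcp_pos: [0.4884, 0.2375, 0.1556]
ee_rot: [3.13, -0.268, -0.0]
force: [-0.0, -1.1, 0.6]
grip_width: 0.064
grasp_force: 0.0
```

Run:
```python
from h import *
plan(.4896,.2374,.0585,80.1)
```

```text
shift now-axes [ 0.12 -0.01  9.71] shift final-axes [ 0.12 -0.01  9.71] turn [0.001 0.    0.002]
 tcp [0.4884 0.2375 0.1556] yaw -99.78 F [-0.  -1.1  0.6] w 0.064 g 0.0 t 37.95
```

Request:
{"fn": "move_arm", "kwargs": {
  "steps": [0,0,0,0.1,0,4,0.25,0,0,0,0,0,3.5,0.25,0,0,0,0,0,1.5,0.25,0,0,0,0,0,0.6,0.25,0,0,0,0,0,0,0.25,0,0,0,0,0,0,0.6,0,0,0,0,0,0,0.6,0,0,0,0,0,0,0.6]
}}

```text
clock: 38.75
tcp_pos: [0.4914, 0.2369, 0.0618]
ee_rot: [-3.129, 0.271, -0.006]
force: [-0.3, -0.2, 3.0]
grip_width: 0.0474
grasp_force: 26.2
```

Run:
```python
from h import *
plan(.5028,-.1447,.0585,80.1)
```

```text
shift now-axes [ 7.69 37.39  0.31] shift final-axes [ 7.69 37.39  0.33] turn [-0.001 -0.004 -0.   ]
 tcp [0.4914 0.2369 0.0618] yaw -99.91 F [-0.3 -0.2  3. ] w 0.0474 g 26.233304142951965 t 38.75
```

Request:
{"fn": "move_arm", "kwargs": {
  "steps": [0,0,0,0,0,-4,0.6,0,0,0,0,0,-4,0.6,0,0,0,0.78,3.74,0,0.6,0,0,0,0.78,3.74,0,0.6,0,0,0,0.78,3.74,0,0.6,0,0,0,0.78,3.74,0,0.6,0,0,0,0.78,3.74,0,0.6,0,0,0,0.78,3.74,0,0.6]
}}

```text
clock: 39.55
tcp_pos: [0.497, 0.0062, 0.1402]
ee_rot: [-3.13, 0.271, -0.001]
force: [0.1, -0.1, -0.7]
grip_width: 0.0476
grasp_force: 26.7
```

Request:
{"fn": "move_arm", "kwargs": {
  "steps": [0,0,0,0.78,3.74,0,0.6,0,0,0,0.78,3.74,0,0.6,0,0,0,0.78,3.74,0,0.6,0,0,0,0.78,3.74,0,0.6,0,0,0,0,0,4,0.6,0,0,0,0,0,3,0.6,0,0,0,0,0,0,0.6,0,0,0,0,0,0,0.6]
}}

```text
clock: 40.35
tcp_pos: [0.502, -0.145, 0.0699]
ee_rot: [-3.129, 0.271, 0.001]
force: [0.4, -1.2, -1.1]
grip_width: 0.0472
grasp_force: 26.6
```

Request:
{"fn": "move_arm", "kwargs": {
  "steps": [0,0,0,0,0,0.8,0.6,0,0,0,0,0,0,0.6,0,0,0,0,0,0,0.6]
}}

```text
clock: 40.65
tcp_pos: [0.5029, -0.1453, 0.0629]
ee_rot: [3.129, -0.271, 0.003]
force: [-0.5, -0.1, -0.8]
grip_width: 0.0472
grasp_force: 26.6
```

Request:
{"fn": "move_arm", "kwargs": {
  "steps": [0,0,0,0,0,0.2,0.6,0,0,0,0,0,0,0.6,0,0,0,0,0,0,0.6]
}}

```text
clock: 40.95
tcp_pos: [0.5033, -0.1455, 0.0617]
ee_rot: [3.129, -0.271, 0.003]
force: [-1.4, 1.2, 6.3]
grip_width: 0.0471
grasp_force: 27.1
```

Run:
```python
from h import *
plan(.5028,-.1447,.062,80.1)
```

```text
shift now-axes [-0.06 -0.07 -0.03] shift final-axes [-0.06 -0.07 -0.03] turn [ 0.    -0.002 -0.   ]
 tcp [ 0.5033 -0.1455  0.0617] yaw -99.92 F [-1.4  1.2  6.3] w 0.0471 g 27.146267294883728 t 40.95
```

Request:
{"fn": "move_arm", "kwargs": {
  "steps": [0,0,0,0,0,0,0.25,0,0,0,0,0,0,0.25,0,0,0,0,0,0,0.25,0,0,0,0,0,-3,0.25,0,0,0,0,0,-4,0.25,0,0,0,0,0,-3,0.3]
}}

```text
clock: 41.55
tcp_pos: [0.5025, -0.1454, 0.1615]
ee_rot: [3.129, -0.272, 0.002]
force: [-0.2, -0.1, 1.2]
grip_width: 0.0595
grasp_force: 0.0
```

Request:
{"fn": "move_arm", "kwargs": {
  "steps": [0,0,0,-1,-4.3,0,0.35,0,0,0,-1,-4.3,0,0.35,0,0,0,-1,-4.3,0,0.35,0,0,0,-1,-4.3,0,0.35,0,0,0,-0.9,-4.3,0,0.35,0,0,0,0,0,0,0.35,0,0,0,0,0,0,0.35]
}}

```text
clock: 42.25
tcp_pos: [0.4907, 0.0758, 0.1597]
ee_rot: [3.13, -0.268, -0.0]
force: [0.7, -0.3, 0.7]
grip_width: 0.0557
grasp_force: 0.0
```

Run:
```python
from h import *
plan(.492,.0745,.038,80.1)
```

```text
shift now-axes [ 0.15  0.1  12.17] shift final-axes [ 0.15  0.1  12.17] turn [0.    0.    0.002]
 tcp [0.4907 0.0758 0.1597] yaw -99.78 F [ 0.7 -0.3  0.7] w 0.0557 g 0.0 t 42.25
```

Request:
{"fn": "move_arm", "kwargs": {
  "steps": [0,0,0,0.1,0.1,4,0.35,0,0,0,0,0,4,0.35,0,0,0,0,0,3,0.35,0,0,0,0,0,1,0.35,0,0,0,0,0,0,0.35,0,0,0,0,0,0,1,0,0,0,0,0,0,1,0,0,0,0,0,0,1],
  "grip_force": 40
}}

```text
clock: 43.05
tcp_pos: [0.4937, 0.0736, 0.0421]
ee_rot: [3.13, -0.272, 0.007]
force: [-0.8, -1.2, 4.7]
grip_width: 0.0235
grasp_force: 39.6
```

Run:
```python
from h import *
plan(.5424,-.058,.038,80.1)
```

```text
shift now-axes [ 7.06 12.12  0.43] shift final-axes [ 7.06 12.12  0.41] turn [-0.    -0.004 -0.   ]
 tcp [0.4937 0.0736 0.0421] yaw -99.93 F [-0.8 -1.2  4.7] w 0.0235 g 39.628449976444244 t 43.05
```

Request:
{"fn": "move_arm", "kwargs": {
  "steps": [0,0,0,0,0,-3,1,0,0,0,0,0,-4,1,0,0,0,2.4,4,0,1,0,0,0,2.4,4,0,1,0,0,0,2.4,4.2,0,1,0,0,0,0,0,0,1,0,0,0,0,0,3,1,0,0,0,0,0,3,1]
}}

```text
clock: 43.85
tcp_pos: [0.5425, -0.0592, 0.0505]
ee_rot: [3.129, -0.273, 0.005]
force: [0.0, 0.2, -3.4]
grip_width: 0.0235
grasp_force: 40.6
```

Request:
{"fn": "move_arm", "kwargs": {
  "steps": [0,0,0,0,0,0.8,1,0,0,0,0,0,0,1,0,0,0,0,0,0,1]
}}

```text
clock: 44.15
tcp_pos: [0.5417, -0.0583, 0.0422]
ee_rot: [-3.13, 0.271, -0.001]
force: [0.2, -0.4, -3.2]
grip_width: 0.0236
grasp_force: 40.9
```

Request:
{"fn": "move_arm", "kwargs": {
  "steps": [0,0,0,0,0,0.2,1,0,0,0,0,0,0,1,0,0,0,0,0,0,1]
}}

```text
clock: 44.45
tcp_pos: [0.5419, -0.0584, 0.0418]
ee_rot: [-3.13, 0.271, 0.001]
force: [-3.8, 1.0, 7.8]
grip_width: 0.0231
grasp_force: 42.0
```

Run:
```python
from h import *
plan(.5435,-.0585,.041,80.1)
```

```text
shift now-axes [ 0.16 -0.02  0.08] shift final-axes [ 0.16 -0.02  0.08] turn [-0.     0.001  0.   ]
 tcp [ 0.5419 -0.0584  0.0418] yaw -99.9 F [-3.8  1.   7.8] w 0.0231 g 42.0439276099205 t 44.45
```

Request:
{"fn": "move_arm", "kwargs": {
  "steps": [0,0,0,0,0,0,0.4,0,0,0,0,0,0,0.4,0,0,0,0,0,0,0.4,0,0,0,0,0,-4,0.3,0,0,0,0,0,-4,0.3,0,0,0,0,0,-4,0.3,0,0,0,0,0,-4,0.3,0,0,0,0,0,-4,0.3]
}}

```text
clock: 45.25
tcp_pos: [0.5415, -0.0587, 0.2414]
ee_rot: [3.13, -0.272, 0.0]
force: [-0.5, 0.1, -0.1]
grip_width: 0.0599
grasp_force: 0.0
```

Request:
{"fn": "move_arm", "kwargs": {
  "steps": [0,0,0,-2,4.5,0,0.3,0,0,0,-2,4.5,0,0.3,0,0,0,-2,4.5,0,0.3,0,0,0,-2,4.5,0,0.3,0,0,0,-2,4.5,0,0.3,0,0,0,-2,4.5,0,0.3,0,0,0,-2,4.5,0,0.3,0,0,0,-2,4.5,0,0.3]
}}

```text
clock: 46.05
tcp_pos: [0.3206, -0.3872, 0.2399]
ee_rot: [3.129, -0.272, 0.001]
force: [1.3, -0.0, 0.1]
grip_width: 0.0599
grasp_force: 0.0
```

Request:
{"fn": "move_arm", "kwargs": {
  "steps": [0,0,0,-2,4.5,0,0.3,0,0,0,-2,4.5,0,0.3,0,0,0,-2,4.5,0,0.3,0,0,0,-2,4.5,0,0.3,0,0,0,0,0,0,0.3,0,0,0,0,0,0,0.3]
}}

```text
clock: 46.65
tcp_pos: [0.2114, -0.5499, 0.2391]
ee_rot: [-3.128, 0.275, 0.0]
force: [-0.7, 0.2, 0.0]
grip_width: 0.0602
grasp_force: 0.0
```

Run:
```python
from h import *
plan(0.3,-.5,.2,80)
def run(tag,src):
  for n in("scene","side"):
    i,d=src(n); P=world(n,d.astype(float)); ok=d>0; t=P[ok]; c=i[ok].astype(int)
    def R_(nm,x0,x1,y0,y1,z0,z1,extra=None):
        m=(t[:,0]>x0)&(t[:,0]<x1)&(t[:,1]>y0)&(t[:,1]<y1)&(t[:,2]>z0)&(t[:,2]<z1)
        if extra is not None: m&=extra
        if m.sum()>10:
            r=cv2.minAreaRect((t[m][:,:2]*1000).astype(np.float32)); print(tag,n,nm,m.sum(),np.round(r[0],1),np.round(r[1],1),round(r[2],1),"z",np.round(t[m][:,2].max(),3))
    R_("stap",.42,.63,-.09,-.01,.028,.05); R_("lid",.42,.58,-.18,-.095,.05,.07)
    R_("mouse",.43,.6,-.3,-.17,.004,.045,c.max(1)<75)
    R_("mailer",.55,.87,.08,.26,.008,.028); R_("box",.55,.9,-.36,0,.06,.075)
    R_("cup",.45,.65,.28,.5,.03,.07); R_("knob",.575,.605,-.21,-.13,.028,.05)
    R_("stick",.6,.72,.09,.25,-.01,.03,c[:,1]-c[:,0]>8)
    R_("eraser",.63,.8,-.16,-.03,.005,.04,c[:,2]-c[:,0]>8)
Z={n:np.load(n+"0.npz") for n in("scene","side")}
run("old",lambda n:(Z[n]["i"],Z[n]["d"])); run("new",get_image)
```

```text
shift now-axes [ 7.86 -6.45  3.92] shift final-axes [ 7.86 -6.45  3.91] turn [-0.001  0.    -0.001]
 tcp [ 0.2114 -0.5499  0.2391] yaw -100.05 F [-0.7  0.2  0. ] w 0.0602 g 0.0 t 46.65
old scene stap 399 [540.5 -54.5] [ 25.1 131.3] 81.5 z 0.042
old scene lid 182 [ 499.3 -140.7] [46.4 47.1] 44.3 z 0.059
old scene mouse 457 [ 514.4 -224.4] [94.7 40.3] 9.3 z 0.038
old scene mailer 1717 [706.2 168. ] [142.9 193.5] 87.1 z 0.028
old scene box 2666 [ 712.3 -170.9] [264.2 184.7] 82.3 z 0.068
old scene cup 1989 [513.1 389.3] [84.9 96.4] 51.0 z 0.064
old scene knob 56 [ 594.9 -153.7] [17.9 18.9] 6.7 z 0.045
old side stap 446 [539.3 -64.8] [ 30.2 125.1] 78.5 z 0.042
old side lid 223 [ 497.4 -144.6] [50.3 46. ] 79.5 z 0.057
old side mouse 929 [ 513.7 -253.8] [39.6 97.7] 85.3 z 0.037
old side mailer 914 [705.7 163.6] [151.3 190.5] 86.8 z 0.028
old side box 4506 [ 711.4 -175.5] [270.  181.6] 81.9 z 0.068
old side knob 85 [ 595.3 -162.7] [18.1 19.7] 86.4 z 0.045
new scene stap 396 [538.1 -55.2] [ 25.2 128.8] 81.9 z 0.043
new scene lid 183 [ 497.5 -142. ] [46. 46.] 48.0 z 0.058
new scene mouse 429 [ 513.4 -223.7] [94.8 38.5] 8.8 z 0.038
new scene mailer 1804 [705.4 169.3] [142.6 191.3] 87.6 z 0.028
new scene box 2673 [ 712.  -171.8] [263.  185.4] 82.1 z 0.068
new scene cup 1986 [513.4 389.1] [85.6 94.9] 51.9 z 0.064
new scene knob 57 [ 595.1 -155.3] [18.1 18. ] 81.2 z 0.045
new scene stick 58 [658.3 173.2] [14.9 36.9] 81.1 z 0.013
new side stap 464 [539.1 -64.4] [ 27.8 128.4] 80.1 z 0.042
new side lid 228 [ 495.4 -148.4] [47.2 49.7] 29.0 z 0.057
new side mouse 960 [ 513.5 -253.9] [42.2 99.3] 72.7 z 0.038
new side mailer 950 [706.4 165.2] [154.4 190.7] 86.8 z 0.028
new side box 4513 [ 711. -176.] [267.3 183.8] 82.4 z 0.068
new side cup 123 [536.4 368.6] [98.5 21. ] 71.9 z 0.062
new side knob 85 [ 595.7 -162.5] [15.8 20.2] 77.4 z 0.046
new side stick 24 [656.8 166.7] [18.1 33.6] 79.1 z 0.013
```

All three are within about 4 mm of where they stood, the drawer is shut, the stick is in the mailer, and the mailer and cup have not moved.

```bash
python3 -c "
from plant import *
print(hand_in())"
```

```text
the job is handed in; nothing more can be done
None
```

The job is handed in, with no verdict returned: my last check showed the stick flat in the mailer, the drawer shut, stapler, mouse and jar within about 4 mm of their starting places, and cup and mailer unmoved; I did not re-measure the eraser after shutting the drawer.

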